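Share cheese packs between the two bays of a cool case and latch it

ROBOT

A 6-joint arm with a two-finger parallel gripper is mounted at the origin on the work surface. World frame = base frame: x ahead of the robot, y to its left, z up, the work surface at z = 0. Lengths are in mm, angles in rad, forces in N, time in s.
With the tool pointing down it reaches from about 325 to 775 mm from the base axis. Payload 9.3 kg.
Tool frame: the origin (TCP) lies on the centre line of the jaws, within the pads' length; the fingertips stand 25 mm ahead of it and the grasp point (between the pads) lies 6 mm ahead of it; x points along the fingers, y is the direction in which the jaws open and shut, and the axes are right-handed (so a half turn about x gives the same grasp; the last joint's range is limited). The gripper opens to 85 mm and grips with 20 to 120 N. Pads are 22 mm wide; open, the fingers measure 114 mm over their backs; the gripper's body (76 mm by 85 mm) begins 54 mm behind the grasp point. The pads swing forward as they close: fully open they stand 13 mm farther back than shut.
Start: joints at [-1.44, 0.259, 0.021, 1.334, 0, 1.418], TCP at [153.996, -527.998, 256.279] pointing down, gripper open.
Joint ranges: [-3.04, 3.04], [-0.91, 1.82], [-1.04, 1.36], [-1.92, 1.95], [-1.52, 1.45], [-3.14, 3.14]. Speed limits (rad/s): [2.22, 2.22, 2.79, 3.14, 3.14, 3.14].

INTERFACE

Orientations are given as a rotation vector (axis times angle).
In Python, from plant import arm gives the robot as it stands.
- The arm moves only by the tool move_arm, never from a script. Its arguments are lists of equal length, an entry for each row: "delta_pos": the shift along the world's x, y, z in cm, a list of three; "roll": the turn about the world's z in degrees; "fingers": the finger opening in cm, from 0 to 8.54. A call has exactly 8 rows; each row is the pose to reach, as a shift and turn from the pose commanded when the call began; what a row does not reach only later rows make up. A row lasts 1/10 s, in which the tool goes at most 50 mm and 8.59 degrees, less where a joint would pass 70% of its speed; a pose out of reach is approached as far as the arm can. A call with a gripper value outside its range is refused whole. The fingers move at their own pace and stop on an object; "force" is the grip in N (left out, the last holds). Time passes only in rows, so rows that repeat a pose let the fingers close, or fill a call up. It gives the time, the measured TCP pose, the force and the opening at its end, in the units of the state.
- arm.read_state(): the state, without advancing time (a new reading comes with each control period).
- arm.read_camera(name): name is "scene" or "top"; returns (picture, depth): 400x640x3 uint8, blue, green, red; 400x640 float32, mm along the optical axis (not along the pixel's ray), 0 where there is no reading.
- arm.camera_info(name): a dict with "intrinsics" (3x3 intrinsics, pixels), "k1" (the pictures are not rectified: a ray, as slopes to the right and down, at radius r is drawn at 1 + k1 r^2 times it, then the intrinsics apply), "rvec" (rotation vector, rad) and "tvec" (3), from world to camera coordinates, as OpenCV has them. Camera axes: x right, y down, z forward; pixel columns grow to the right and rows downward; lengths in mm; the calibration is good to about 2 mm. A picture is of the moment at which its call begins. camera_info takes no time and is no camera call.
- arm.job_done(): hands the job in, once; it reports no verdict.
The state is a dict: "time_s": time; "joint_positions": joint angles; "qd": joint speeds; "joint_efforts": joint torques, N m; "position": TCP position; "tool_rot": TCP orientation; "wrist_force": force on the tool from outside, world axes, zero at the start; "moment": the same for the moment, N m; "grip_width": finger opening in mm.
Only numpy, scipy, OpenCV 4.12 (cv2) and the standard library are available. Lean on these libraries where they do the work, as an engineer would, in place of code of your own. Each camera call takes 0.05 s, during which the arm holds its last target.

TASK

Share the cheese packs lying on the bench between the two bays of the open cool case, dealing them one at a time to each bay in turn, flat in a pile, until both bays hold the same number and no further pair is left; if one pack is left over, lay it flat in the green return pan. Then swing the lid over and push it down against its gasket until the orange bolt snaps over its lip, so that it stays fully shut when you let go. Do not disturb the jar, the salami or the carton.

Things in the scene. Friction and masses are not known exactly. Their poses are not given: they have to be found in the camera images.
- case: fixed grey insulated case, open at the top, 118 (x) x 246 (y) mm outside, walls 10 mm and a 6 mm divider across its middle making two bays 98 (x) x 110 (y) mm. Origin under its centre, x from latch side to hinge side, y from near to far bay, z up. Fixed walls rise 60 mm above the bench, the black rim gasket 64 mm (up to 73 mm at the latch side while the lid is open)
- bay_near (a point): centre of the floor of the case's bay nearer the robot, 12 mm above the bench, axes as the case's. Each bay takes up to three packs lying flat in a pile, long side along the case's x
- bay_far (a point): centre of the floor of the other bay, 116 mm further along the case's y; otherwise as bay_near
- lid (a joint): angle of the blue lid (0.3 kg) in rad: 0 shut and latched, 1.57 upright, 1.75 to 2.05 (open, leaning back) at the start; its stiff hinge (0.25 N m) holds it where it is left. Below about 0.08 the gasket pushes back ever harder: unless latched the lid springs back to about 0.08. Pressing lid_press home, to about -0.01, takes 10 to 20 N; hard stop at -0.02
- lid_hinge (a point): middle of the lid's hinge axis (along y), 64 mm above the bench, 59 mm from the case's centre towards its +x; axes the lid's, equal to the case's when shut. The lid is 246 mm wide and extends 118 mm from the hinge along its own -x, plus an 8 mm lip, 50 mm wide; underside at z 0, top (back) face at z 14 mm
- lid_press (a point): point on the lid's top face, half-way along, 98 mm from the hinge, 20 mm short of the free edge: where to press; axes as lid_hinge
- bolt (a joint): orange spring bolt of the latch on a black block in the middle of the case's -x side, 87 mm high, reaching 112 mm from the case's centre: m pushed outwards, 0 at home, at most 0.010 (2 to 4 N spring). The lid's lip pushes its sloping nose out on the way down; it snaps back over the lip when the lid is fully home
- pan_floor (a point): centre of the floor (3 mm above the bench) of the shallow green return pan, fixed, 110 (x) x 116 (y) mm outside, 3 mm walls 10 mm high; axes: x along its 110 mm side (a pack lies with its long side along x), z up
- jar: bystander: amber jar with yellow cap, 64 mm across, 100 mm tall, origin under its centre
- salami: bystander: a salami 200 mm long, 56 mm thick, lying along its x on a white board, origin under its centre
- carton: bystander: cardboard carton 60 (x) x 140 (y) x 70 (z) mm, origin under its centre
- pack1_c (a point): cheese pack (rigid, yellow on a white tray, paper band with a red stripe), 80 mm (x) by 60 mm (y) by 16 mm (z), about 0.12 kg; the point is its centre, half-way up; it may be absent
- pack2_c (a point): cheese pack (rigid, yellow on a white tray, paper band with a red stripe), 80 mm (x) by 60 mm (y) by 16 mm (z), about 0.12 kg; the point is its centre, half-way up; it may be absent
- pack3_c (a point): cheese pack (rigid, yellow on a white tray, paper band with a red stripe), 80 mm (x) by 60 mm (y) by 16 mm (z), about 0.12 kg; the point is its centre, half-way up; it may be absent
- pack4_c (a point): cheese pack (rigid, yellow on a white tray, paper band with a red stripe), 80 mm (x) by 60 mm (y) by 16 mm (z), about 0.12 kg; the point is its centre, half-way up; it may be absent
- pack5_c (a point): cheese pack (rigid, yellow on a white tray, paper band with a red stripe), 80 mm (x) by 60 mm (y) by 16 mm (z), about 0.12 kg; the point is its centre, half-way up; it may be absent
- pack6_c (a point): cheese pack (rigid, yellow on a white tray, paper band with a red stripe), 80 mm (x) by 60 mm (y) by 16 mm (z), about 0.12 kg; the point is its centre, half-way up; it may be absent
- pack7_c (a point): cheese pack (rigid, yellow on a white tray, paper band with a red stripe), 80 mm (x) by 60 mm (y) by 16 mm (z), about 0.12 kg; the point is its centre, half-way up; it may be absent
Mind the look-alikes: they are no part of the job. What is shaped like the part that bears pack5_c but blue or turquoise is not meant.

How it is judged:
By the outcome, as a careful person would: the job done as asked, in the order asked, and still so for the second after the job is handed in, with the robot touching nothing.
Of pack1, pack2, pack3, pack4, pack5, pack6, pack7 only 5 to 7 are there at a start; the rules pass over those that are not, and their reading is None.
At some moment in a run one of pack1, pack2, pack3, pack4, pack5, pack6, pack7 may be knocked a few centimetres aside while the robot is not near it.
Once in a run the grip may slacken for a moment while it holds something.
It also fails if it takes over 210 s, if anything falls off the work surface, if the arm or the gripper's body presses on something with over 40 N, if the wrist force passes 120 N, or if a joint passes its speed limit or range.

## Working session

There is one attempt and no reset: what is moved stays moved. The work goes in short steps, Python scripts to look and compute and a tool call to move; the robot and the scene stay as the last step left them, time stands still between calls to the robot, and variables do not carry over. Pictures are saved under pics/ and viewed, and the job is handed in when it is done.

Besides the shell and the picture viewer there is one more tool, called after "Request:" in YAML: its name, and indented under it one key for each argument. move_arm: Moves the arm, as the interface text tells. Its arguments: {"type":"object","properties":{"delta_pos":{"type":"array","items":{"type":"array","items":{"type":"number"}}},"roll":{"type":"array","items":{"type":"number"}},"fingers":{"type":"array","items":{"type":"number"}},"force":{"type":"number"}},"required":["delta_pos","roll","fingers"]}

```bash
ls; mkdir -p pics; cat > h.py <<'E'
import numpy as np, cv2
from plant import arm
def cam(n):
    i=arm.camera_info(n); K=np.array(i["intrinsics"],float);R,_=cv2.Rodrigues(np.array(i["rvec"],float));t=np.array(i["tvec"],float).ravel()
    return K,float(i["k1"]),R,t
def slopes(n,uv):
    K,k1,R,t=cam(n); uv=np.atleast_2d(uv).astype(float)
    d=np.array([k1,0,0,0.])
    return cv2.undistortPoints(uv.reshape(-1,1,2),K,d).reshape(-1,2)
def plane(n,uv,z):
    K,k1,R,t=cam(n); s=slopes(n,uv); r=np.c_[s,np.ones(len(s))]@R; c=-R.T@t
    return c+r*((z-c[2])/r[:,2])[:,None]
def cloud(n,depth):
    K,k1,R,t=cam(n); h,w=depth.shape
    v,u=np.mgrid[0:h,0:w]; s=slopes(n,np.c_[u.ravel(),v.ravel()])
    p=np.c_[s,np.ones(len(s))]*depth.reshape(-1,1)
    P=(p-t)@R; P[depth.ravel()==0]=np.nan
    return P.reshape(h,w,3)
def proj(n,P):
    K,k1,R,t=cam(n); rv,_=cv2.Rodrigues(R)
    return cv2.projectPoints(np.atleast_2d(P).astype(float),rv,t,K,np.array([k1,0,0,0.]))[0].reshape(-1,2)
def grab(n,tag):
    p,d=arm.read_camera(n); cv2.imwrite(f"pics/{tag}.png",p); np.save(f"pics/{tag}.npy",d); return p,d
def st():
    s=arm.read_state(); print({k:np.round(s[k],3).tolist() for k in ("time_s","position","tool_rot","wrist_force","grip_width","joint_positions")})
E
python3 - <<'E'
from h import *
st()
for n in("top","scene"):
    K,k1,R,t=cam(n); print(n,K.tolist(),k1,-R.T@t,R[2]); grab(n,n+"0")
E
```

```text
pics
{'time_s': 0.0, 'position': [153.951, -527.733, 255.645], 'tool_rot': [2.07, 0.297, -2.07], 'wrist_force': [0.739, -0.287, 0.754], 'grip_width': 85.405, 'joint_positions': [-1.44, 0.259, 0.021, 1.334, -0.0, 1.418]}
top [[426.25088731092, 0.0, 313.05321334077655], [0.0, 426.25088731092, 197.5430630480363], [0.0, 0.0, 1.0]] -0.017022916566895786 [ 365.42311368   16.92134542 1238.21448413] [ 0.16169544 -0.01811988 -0.98667434]
scene [[413.88411819740975, 0.0, 316.73644001937976], [0.0, 413.88411819740975, 197.95720658528663], [0.0, 0.0, 1.0]] 0.02038009258583945 [1474.32517259 -538.99455356  996.2872139 ] [-0.64559109  0.38507987 -0.65948892]
```

View pics/top0.png

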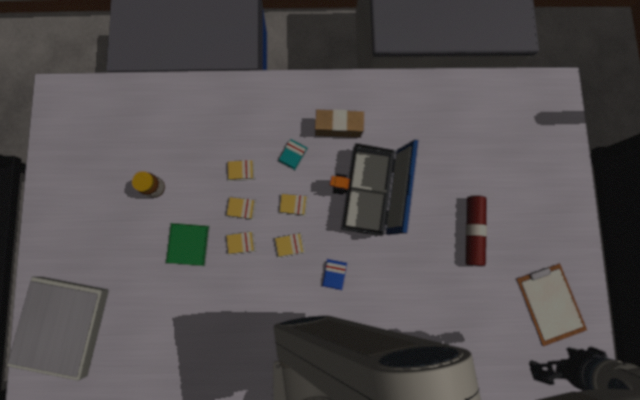

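View pics/scene0.png

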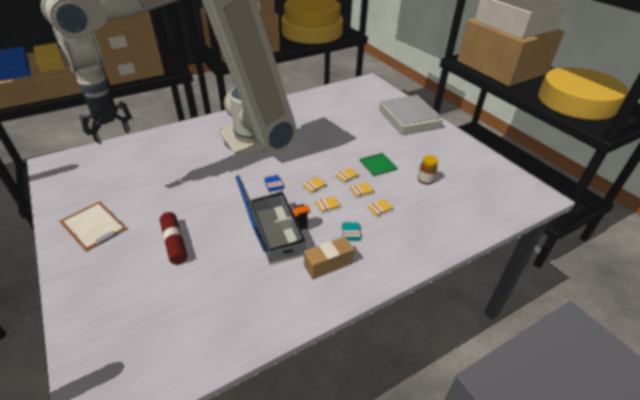

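```bash
cat >> h.py <<'E'
def packs(n,img,depth,verbose=True):
    hsv=cv2.cvtColor(img,cv2.COLOR_BGR2HSV); P=cloud(n,depth)
    m=cv2.inRange(hsv,(16,90,90),(32,255,255)); out=[]
    k,l,s,c=cv2.connectedComponentsWithStats(m)
    for i in range(1,k):
        if s[i,4]>15: out.append((c[i].round(1).tolist(),int(s[i,4]),np.nanmedian(P[l==i],0).round(1).tolist()))
    return out
E
python3 - <<'E'
from h import *
for n in("top","scene"):
    img=cv2.imread(f"pics/{n}0.png"); d=np.load(f"pics/{n}0.npy")
    for o in packs(n,img,d): print(n,o)
    if n=="top":
        P=cloud(n,d)
        for uv in [(365,170),(363,210),(380,180),(350,230),(340,184),(345,180),(403,190),(188,245),(420,300),(560,120),(240,207)]: print(uv,P[uv[1],uv[0]].round(1))
        c=img[120:290,130:430]; cv2.imwrite("pics/c1.png",cv2.convertScaleAbs(cv2.resize(c,(800,453),interpolation=cv2.INTER_CUBIC),alpha=1.6))
    else:
        c=img[120:290,220:460]; cv2.imwrite("pics/c2.png",cv2.convertScaleAbs(cv2.resize(c,(800,567),interpolation=cv2.INTER_CUBIC),alpha=1.6))
E
```

```text
top ([324.0, 120.0], 229, [781.0, -40.4, 70.2])
top ([354.7, 120.8], 237, [777.9, -128.8, 70.0])
top ([234.6, 169.6], 253, [652.3, 222.0, 15.6])
top ([251.0, 169.0], 45, [653.7, 174.9, 15.3])
top ([141.6, 180.6], 321, [606.2, 460.8, 100.0])
top ([287.4, 203.2], 266, [550.8, 70.0, 15.9])
top ([234.7, 206.8], 270, [542.2, 220.8, 15.6])
top ([303.8, 204.8], 32, [543.9, 21.3, 16.5])
top ([251.2, 208.7], 42, [535.3, 174.3, 16.0])
top ([251.1, 241.3], 42, [443.1, 174.1, 15.6])
top ([234.3, 243.1], 277, [438.3, 222.2, 15.6])
top ([299.8, 241.8], 33, [437.8, 34.4, 15.7])
top ([283.6, 245.5], 279, [427.8, 80.4, 15.9])
(365, 170) [ 644.7 -159.8   18. ]
(363, 210) [ 527.1 -150.1   11.6]
(380, 180) [ 614.5 -203.1   15.4]
(350, 230) [ 468.  -108.2   31.2]
(340, 184) [591.3 -79.5  83.1]
(345, 180) [602.2 -93.7  83.9]
(403, 190) [ 557.8 -235.5  159.8]
(188, 245) [436.2 357.9  -1.4]
(420, 300) [ 2.672e+02 -3.045e+02 -1.000e-01]
(560, 120) [ 797.6 -773.1   -1.7]
(240, 207) [541.4 205.7  18.8]
scene ([311.6, 20.4], 2216, [-714.8, 712.4, 166.4])
scene ([492.0, 50.6], 2831, [129.8, 1280.7, 179.1])
scene ([48.0, 58.4], 668, [-734.5, -660.8, 199.2])
scene ([581.9, 92.6], 3577, [593.4, 1345.7, 150.8])
scene ([48.4, 77.8], 112, [-651.9, -691.7, 150.1])
scene ([6.1, 82.5], 54, [-670.4, -845.0, 152.5])
scene ([429.7, 161.2], 172, [618.5, 454.3, 98.2])
scene ([350.1, 172.5], 96, [448.7, 222.8, 15.7])
scene ([340.4, 177.1], 35, [451.6, 174.2, 14.2])
scene ([317.5, 182.3], 106, [438.4, 81.6, 15.2])
scene ([365.4, 187.8], 111, [553.4, 219.6, 15.2])
scene ([307.5, 187.3], 35, [440.4, 35.3, 13.7])
scene ([353.9, 191.0], 27, [543.0, 172.8, 14.4])
scene ([331.7, 202.4], 125, [560.4, 68.7, 15.4])
scene ([383.8, 204.9], 126, [663.1, 222.4, 15.2])
scene ([319.4, 205.8], 28, [553.0, 21.2, 14.7])
scene ([373.1, 209.8], 39, [662.4, 175.6, 14.0])
scene ([326.9, 258.1], 979, [809.5, -109.9, 62.1])
```

View pics/c1.png

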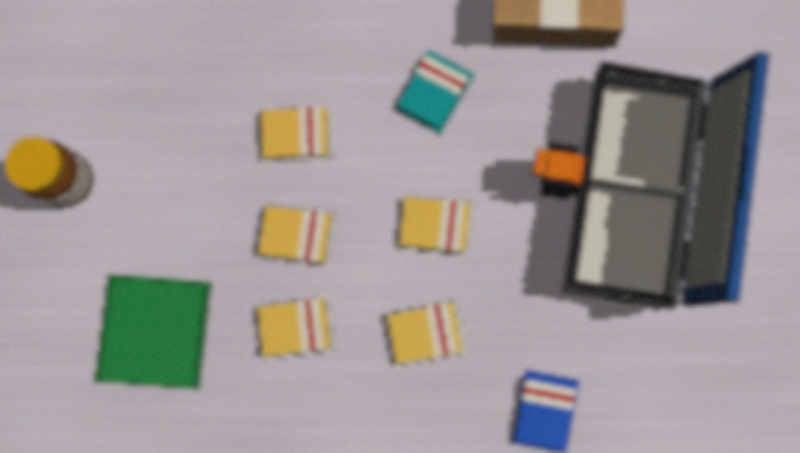

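View pics/c2.png

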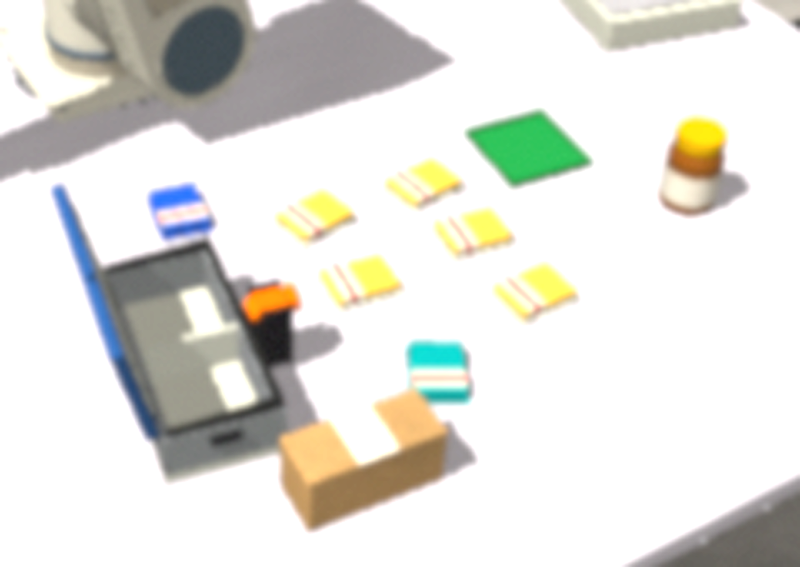

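```bash
cat >> h.py <<'E'
def rects(n,img,depth,region=(380,720,-20,290),zr=(9,26)):
    P=cloud(n,depth); x,y,z=P[...,0],P[...,1],P[...,2]
    m=((z>zr[0])&(z<zr[1])&(x>region[0])&(x<region[1])&(y>region[2])&(y<region[3])).astype(np.uint8)
    k,l,s,c=cv2.connectedComponentsWithStats(m,connectivity=4); out=[]
    for i in range(1,k):
        if s[i,4]<100: continue
        q=(l==i); pts=P[q]
        (cx,cy),(w,h),a=cv2.minAreaRect(pts[:,:2].astype(np.float32))
        if w<h: w,h,a=h,w,a+90
        hsv=cv2.cvtColor(img,cv2.COLOR_BGR2HSV)[q]
        out.append(dict(c=(round(cx,1),round(cy,1)),mean=pts[:,:2].mean(0).round(1).tolist(),wh=(round(w,1),round(h,1)),ang=round(((a+90)%180)-90,1),z=round(float(np.median(pts[:,2])),1),hue=int(np.median(hsv[:,0])),uv=c[i].round(0).tolist()))
    return out
E
python3 - <<'E'
from h import *
for n in("top","scene"):
    img=cv2.imread(f"pics/{n}0.png"); d=np.load(f"pics/{n}0.npy")
    for o in rects(n,img,d): print(n,o)
    P=cloud(n,d); x,y,z=P[...,0],P[...,1],P[...,2]
    m=(z>57)&(z<68)&(x>440)&(x<730)&(y<-60)&(y>-260); q=P[m]
    print("rim",cv2.minAreaRect(q[:,:2].astype(np.float32)),len(q))
    m=(z>68)&(z<240)&(x>430)&(x<730)&(y<-190)&(y>-340); q=P[m]; print("lid",q.min(0),q.max(0))
    hsv=cv2.cvtColor(img,cv2.COLOR_BGR2HSV); g=cv2.inRange(hsv,(50,100,40),(75,255,255)); g[:, :150]=0
    k,l,s,c=cv2.connectedComponentsWithStats(g); i=1+s[1:,4].argmax(); v,u=np.where(l==i)
    print("pan",s[i],cv2.minAreaRect(plane(n,np.c_[u,v],8)[:,:2].astype(np.float32)),np.median(P[l==i],0))
    hsv=cv2.cvtColor(img,cv2.COLOR_BGR2HSV); o=cv2.inRange(hsv,(5,180,120),(14,255,255)); k,l,s,c=cv2.connectedComponentsWithStats(o)
    for i in range(1,k):
        if s[i,4]>30: print("bolt",c[i],s[i],np.nanmedian(P[l==i],0), P[l==i].min(0),P[l==i].max(0))
R,_=cv2.Rodrigues(np.array(arm.read_state()["tool_rot"])); print(R.round(3))
E
```

```text
top {'c': (699.0, 52.7), 'mean': [693.5, 52.6], 'wh': (71.2, 54.6), 'ang': -29.6, 'z': 16.1, 'hue': 89, 'uv': [292.0, 155.0]}
top {'c': (654.3, 206.9), 'mean': [653.9, 206.3], 'wh': (71.7, 55.0), 'ang': -88.3, 'z': 15.5, 'hue': 20, 'uv': [240.0, 169.0]}
top {'c': (549.5, 54.2), 'mean': [548.8, 52.7], 'wh': (75.8, 54.3), 'ang': 82.6, 'z': 16.2, 'hue': 21, 'uv': [293.0, 204.0]}
top {'c': (540.6, 205.0), 'mean': [540.9, 204.8], 'wh': (72.2, 56.4), 'ang': 81.8, 'z': 15.9, 'hue': 21, 'uv': [240.0, 207.0]}
top {'c': (439.9, 205.1), 'mean': [439.8, 205.0], 'wh': (72.3, 54.9), 'ang': -83.0, 'z': 15.7, 'hue': 21, 'uv': [240.0, 242.0]}
top {'c': (431.5, 64.3), 'mean': [431.0, 65.0], 'wh': (74.5, 54.6), 'ang': -80.4, 'z': 16.1, 'hue': 21, 'uv': [289.0, 245.0]}
rim ((586.3115234375, -145.18174743652344), (160.41580200195312, 246.07293701171875), 79.66287994384766) 586
lid [ 446.19591419 -275.27700899   68.02044897] [ 699.01510526 -191.25551269  190.73102257]
pan [ 167  224   41   41 1440] ((438.69342041015625, 358.7251281738281), (106.2155532836914, 110.63352966308594), 84.59300994873047) [nan n
[... 873 characters left out ...]
wh': (68.6, 50.5), 'ang': -34.4, 'z': 16.0, 'hue': 89, 'uv': [350.0, 227.0]}
rim ((592.0076904296875, -143.76101684570312), (164.7130126953125, 253.4339599609375), 75.54206848144531) 471
lid [ 451.21716372 -276.71213833   68.03075377] [ 701.56606755 -193.03716549  191.14208434]
pan [361 154  35  21 430] ((446.3507995605469, 355.64971923828125), (103.605712890625, 109.80364990234375), 84.77069854736328) [443.44374918 359.19082254   3.23606361]
bolt [300.38383838 209.75757576] [294 206  15  10  99] [603.34022957 -81.15669759  82.63466702] [ 585.53091246 -104.22777611   60.62725559] [623.55209444 -56.59543633  91.15050131]
[[-0.     0.28  -0.96 ]
 [ 0.001 -0.96  -0.28 ]
 [-1.    -0.001 -0.   ]]
```

```bash
python3 - <<'E'
from h import *
for n in("top","scene"):
    img=cv2.imread(f"pics/{n}0.png"); d=np.load(f"pics/{n}0.npy")
    P=cloud(n,d); x,y,z=P[...,0],P[...,1],P[...,2]
    m=(z>57)&(z<74)&(x>440)&(x<730)&(y<-60)&(y>-280); q=P[m]
    for a in (-8,-10.3,-12):
        A=np.radians(a); cy=np.array([np.cos(A),np.sin(A)]); cx=np.array([np.sin(A),-np.cos(A)])
        X=q[:,:2]@cx; Y=q[:,:2]@cy
        print(n,a,"X",np.percentile(X,[0,1,5,95,99,100]).round(1),"Y",np.percentile(Y,[0,1,5,95,99,100]).round(1))
    A=np.radians(-10.3); cy=np.array([np.cos(A),np.sin(A)]); cx=np.array([np.sin(A),-np.cos(A)])
    # latch side edge: min X per Y bin
    X=q[:,:2]@cx; Y=q[:,:2]@cy
    for b in range(470,720,20):
        s=(Y>b)&(Y<b+20)
        if s.sum()>3: print(b,np.sort(X[s])[:3].round(1),np.sort(X[s])[-3:].round(1))
    # full case z>20, far/near ends
    m=(z>20)&(z<250)&(x>400)&(x<730)&(y<-60)&(y>-300); q=P[m];X=q[:,:2]@cx; Y=q[:,:2]@cy
    print("all",X.min(),X.max(),Y.min(),Y.max())
    l=q[q[:,2]>80]; X=l[:,:2]@cx;Y=l[:,:2]@cy; s=X>150
    pf=np.polyfit(X[s],l[s,2],1); print("lid slope",np.degrees(np.arctan(pf[0])), "x at z64",(64-pf[1])/pf[0],"Y",Y[s].min(),Y[s].max(), "topX",X.max(),l[:,2].max())
E
```

```text
top -8 X [-21.8  -9.5  20.5 139.8 142.3 144.3] Y [475.5 477.2 479.8 718.7 722.6 725.4]
top -10.3 X [-45.4 -32.9  -1.5 115.5 117.5 118.9] Y [479.8 480.4 482.2 721.7 724.1 725.9]
top -12 X [-62.9 -50.1 -21.   98.9 101.7 104.5] Y [479.9 481.8 483.8 723.2 725.9 727.7]
470 [-1.6 -0.9 -0.9] [117.9 118.1 118.9]
490 [-1.8 -1.5 -1.2] [117.1 117.3 117.6]
510 [-1.2 -0.8 -0.4] [116.9 117.3 117.7]
530 [-2.  -1.7 -1.4] [117.3 117.5 117.7]
550 [-2.  -1.4 -0.9] [116.8 117.4 117.5]
570 [-45.4 -41.4 -40.5] [116.5 117.1 118.2]
590 [-42.2 -42.2 -41.7] [117.2 117.5 117.6]
610 [-35.9  -3.1  -2.6] [117.1 117.3 117.3]
630 [-2.  -1.6 -1. ] [115.3 116.2 117.4]
650 [-2.3 -1.8 -1.3] [115.4 116.3 116.8]
670 [-2.  -1.  -0.9] [113.6 114.6 115. ]
690 [-2.2 -1.9 -1.5] [113.8 113.8 114.5]
710 [-1.7 -1.2 -1.1] [115.3 115.3 115.5]
all -50.06955811304203 150.86076382415723 476.14490249993804 726.3662960148292
lid slope -68.20399434427699 x at z64 195.06871548784292 Y 492.81539141395086 709.0542282608437 topX 150.86076382415723 190.73102257166275
scene -8 X [-20.7 -16.9   7.3 135.8 148.1 157. ] Y [478.1 480.1 484.9 725. 
[... 250 characters left out ...]
2.3] [108.6 109.  109.9]
510 [-2.1 -0.5 -0.1] [109.8 110.1 111.4]
530 [-2.9 -2.8 -1.5] [108.7 109.5 110.7]
550 [-3.  -0.1  1.1] [108.8 109.8 110.2]
570 [-9.2 -2.5 -1.7] [108.6 108.7 109. ]
590 [-16.9 -11.  -10.2] [108.  108.6 109.5]
610 [-45.8 -45.7 -45.6] [107.7 108.1 109.9]
630 [-36.9  -3.3   0.9] [108.5 109.1 109.2]
650 [-2.8 -2.4 -1.2] [107.6 109.5 110.4]
670 [-3.1 -2.7 -2.1] [109.8 110.  111.3]
690 [-1.2 -0.6 -0.4] [110.3 110.4 111.2]
710 [-4.8 -2.3 -1.7] [126.6 126.8 128.2]
all -51.35562679363054 150.39239295375367 481.0128955351652 733.1598115776794
lid slope -57.109978793072074 x at z64 222.45001540917917 Y 493.2466102616747 652.6440626826316 topX 150.39239295375367 191.1420843435797
```

```bash
python3 - <<'E'
from h import *
img=cv2.imread("pics/top0.png"); c=img[130:245,315:430]; cv2.imwrite("pics/c3.png",cv2.convertScaleAbs(cv2.resize(c,None,fx=5,fy=5,interpolation=cv2.INTER_CUBIC),alpha=1.8))
E
```

```text
(no output)
```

View pics/c3.png

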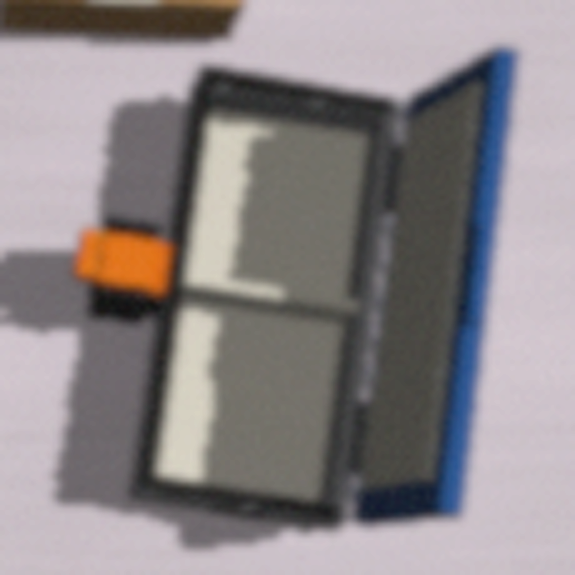

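Request:
move_arm:
  delta_pos:
    - [4, 4, 2]
    - [8, 8, 2]
    - [12, 12, 2]
    - [16, 16, 2]
    - [20, 20, 2]
    - [24, 24, 2]
    - [28, 28, 2]
    - [28, 30, 2]
  roll: [8, 16, 24, 32, 40, 48, 56, 64]
  fingers: [8, 8, 8, 8, 8, 8, 8, 8]
  force: 40

```text
time_s: 0.9
position: [427.7, -238.9, 275.8]
tool_rot: [1.329, 1.127, -1.329]
wrist_force: [1.4, -0.7, 0.1]
grip_width: 80.2
```

```bash
cat >> h.py <<'E'
def yaw():
    R,_=cv2.Rodrigues(np.array(arm.read_state()["tool_rot"])); return np.degrees(np.arctan2(R[1,1],R[0,1]))
E
python3 -c "
from h import *
st();print(yaw())"
```

```text
{'time_s': 0.9, 'position': [427.658, -238.931, 275.836], 'tool_rot': [1.329, 1.127, -1.329], 'wrist_force': [1.427, -0.747, 0.111], 'grip_width': 80.245, 'joint_positions': [-0.681, 0.15, -0.07, 1.351, 0.0, 1.054]}
-9.416547219143814
```

Request:
move_arm:
  delta_pos:
    - [2, 4, 0]
    - [4, 8, 0]
    - [6, 12, 0]
    - [8, 16, -2]
    - [10, 20, -5]
    - [11.7, 24, -9]
    - [11.7, 28.2, -13]
    - [11.7, 28.2, -16]
  roll: [2.7, 2.7, 2.7, 2.7, 2.7, 2.7, 2.7, 2.7]
  fingers: [8, 8, 8, 8, 8, 8, 8, 8]

```text
time_s: 1.7
position: [543.7, 44.4, 115.5]
tool_rot: [1.299, 1.149, -1.296]
wrist_force: [1.0, -0.0, -0.4]
grip_width: 80.3
```

```bash
python3 -c "
from h import *
st();print(yaw())
for n in('top','scene'):
    i,d=grab(n,n+'1')
    uv=proj(n,[551,54,16])[0].astype(int);print(uv)
    u,v=uv; c=i[max(0,v-60):v+50,u-60:u+60]; cv2.imwrite('pics/z_%s1.png'%n,cv2.convertScaleAbs(cv2.resize(c,None,fx=5,fy=5,interpolation=cv2.INTER_CUBIC),alpha=1.6))
a=[cv2.imread('pics/z_%s1.png'%n) for n in('top','scene')]
cv2.imwrite('pics/z1.png',cv2.resize(np.hstack(a),(800,370)))
"
```

```text
{'time_s': 1.7, 'position': [543.704, 44.442, 115.503], 'tool_rot': [1.299, 1.149, -1.296], 'wrist_force': [1.008, -0.004, -0.38], 'grip_width': 80.273, 'joint_positions': [-0.073, 0.329, -0.251, 0.989, 0.001, 1.619]}
-6.90093677624141
[292 202]
[326 201]
```

View pics/z1.png

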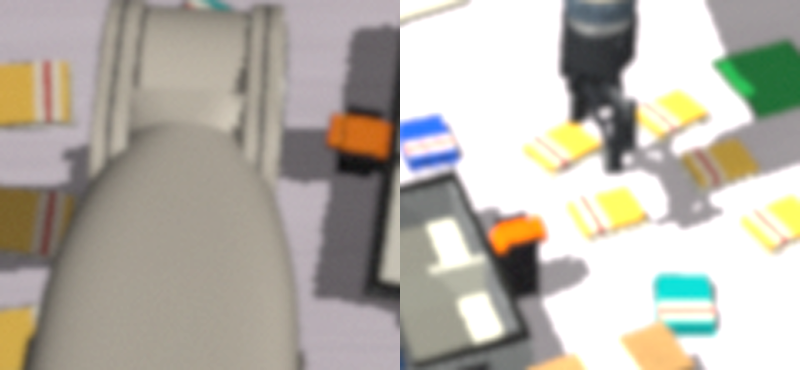

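Request:
move_arm:
  delta_pos:
    - [0, 0, 0]
    - [0, 0, -2]
    - [0, 0, -4]
    - [0, 0, -6]
    - [0, 0, -7.5]
    - [0, 0, -8.5]
    - [0, 0, -9]
    - [0, 0, -9]
  roll: [0, 0, 0, 0, 0, 0, 0, 0]
  fingers: [8, 8, 8, 8, 8, 8, 8, 8]

```text
time_s: 2.6
position: [543.6, 41.1, 26.9]
tool_rot: [1.3, 1.148, -1.299]
wrist_force: [0.3, 0.3, 0.1]
grip_width: 80.2
```

Request:
move_arm:
  delta_pos:
    - [0, 0, 0]
    - [0, 0, 0]
    - [0, 0, 0]
    - [0, 0, 0]
    - [0, 0, 0]
    - [0, 0, 0]
    - [0, 0, 0]
    - [0, 0, 0]
  roll: [0, 0, 0, 0, 0, 0, 0, 0]
  fingers: [7.5, 7, 6.5, 6, 5.5, 5.5, 5.5, 5.5]
  force: 60

```text
time_s: 3.4
position: [543.8, 41.6, 27.4]
tool_rot: [1.3, 1.147, -1.298]
wrist_force: [-0.4, -1.0, 9.9]
grip_width: 57.9
```

```bash
python3 -c "
from h import *
st()
n='scene'
i,d=grab(n,n+'2')
uv=proj(n,[551,54,16])[0].astype(int);print(uv)
u,v=uv; c=i[v-50:v+40,u-60:u+60]; cv2.imwrite('pics/z2.png',cv2.convertScaleAbs(cv2.resize(c,None,fx=6,fy=6,interpolation=cv2.INTER_CUBIC),alpha=1.6))
"
```

```text
{'time_s': 3.4, 'position': [543.803, 41.623, 27.383], 'tool_rot': [1.3, 1.147, -1.298], 'wrist_force': [-0.433, -1.037, 9.873], 'grip_width': 57.875, 'joint_positions': [-0.077, 0.418, -0.374, 0.777, -0.0, 1.616]}
[326 201]
```

View pics/z2.png

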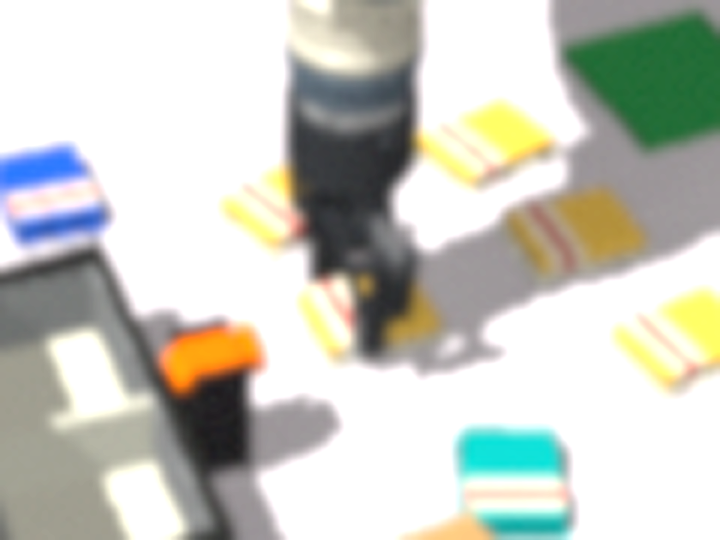

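Request:
move_arm:
  delta_pos:
    - [0, 0, 0.2]
    - [0, 0, 0.2]
    - [0.1, 1.2, 0.2]
    - [0.1, 1.2, 0.2]
    - [0.1, 1.2, 0.2]
    - [0.1, 1.2, 0.2]
    - [0.1, 1.2, 0.2]
    - [0.1, 1.2, 0.2]
  roll: [0, 0, 0, 0, 0, 0, 0, 0]
  fingers: [7, 7, 7, 7, 5.5, 5.5, 5.5, 5.5]

```text
time_s: 4.25
position: [544.2, 54.2, 28.6]
tool_rot: [1.299, 1.149, -1.298]
wrist_force: [-1.5, 3.4, 5.9]
grip_width: 58.2
```

```bash
python3 -c "
from h import *
st();print(yaw())"
```

```text
{'time_s': 4.25, 'position': [544.153, 54.206, 28.588], 'tool_rot': [1.299, 1.149, -1.298], 'wrist_force': [-1.469, 3.397, 5.895], 'grip_width': 58.161, 'joint_positions': [-0.055, 0.42, -0.367, 0.784, 0.001, 1.638]}
-7.002831068365502
```

Request:
move_arm:
  delta_pos:
    - [0, 0, 1]
    - [0, 0, 4]
    - [0, 0, 8]
    - [0, 0, 12]
    - [0, -4, 12]
    - [0, -8, 12]
    - [-0.5, -12, 12]
    - [-1, -16, 12]
  roll: [0, 0, 0, 0, -1, -2, -3.3, -3.3]
  fingers: [5.5, 5.5, 5.5, 5.5, 5.5, 5.5, 5.5, 5.5]

```text
time_s: 5.05
position: [533.8, -107.8, 148.8]
tool_rot: [1.341, 1.118, -1.341]
wrist_force: [0.9, 0.4, -1.6]
grip_width: 57.9
```

```bash
python3 -c "
from h import *
i,d=grab('scene','scene3');st();print(yaw())
cv2.imwrite('pics/z3.png',cv2.convertScaleAbs(cv2.resize(i[100:280,200:440],(800,600),interpolation=cv2.INTER_CUBIC),alpha=1.6))
"
```

```text
{'time_s': 5.1, 'position': [533.53, -112.882, 148.746], 'tool_rot': [1.341, 1.114, -1.344], 'wrist_force': [1.592, -4.109, -1.211], 'grip_width': 58.024, 'joint_positions': [-0.361, 0.304, -0.196, 1.07, -0.003, 1.393]}
-10.503402959252313
```

View pics/z3.png

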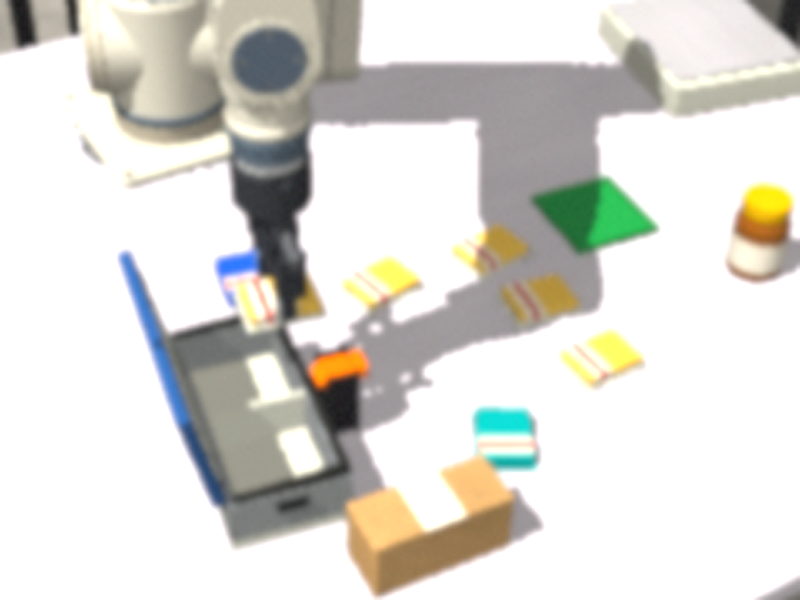

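Request:
move_arm:
  delta_pos:
    - [-0.7, -4.2, 0]
    - [-0.7, -4.2, 0]
    - [-0.7, -4.2, -1]
    - [-0.7, -4.2, -2]
    - [-0.7, -4.2, -2]
    - [-0.7, -4.2, -2]
    - [-0.7, -4.2, -2]
    - [-0.7, -4.2, -2]
  roll: [0, 0, 0, 0, 0, 0, 0, 0]
  fingers: [5.5, 5.5, 5.5, 5.5, 5.5, 5.5, 5.5, 5.5]

```text
time_s: 5.9
position: [527.4, -148.0, 128.5]
tool_rot: [1.341, 1.118, -1.34]
wrist_force: [-0.4, -0.1, -0.9]
grip_width: 58.3
```

```bash
python3 -c "
from h import *
i,d=grab('top','top3');j,e=grab('scene','scene4');st();print(yaw())
cv2.imwrite('pics/z4.png',np.hstack([cv2.convertScaleAbs(cv2.resize(q,(400,400),interpolation=cv2.INTER_CUBIC),alpha=1.6) for q in (i[130:250,310:430],j[150:270,220:340])]))
"
```

```text
{'time_s': 6.0, 'position': [527.335, -148.165, 128.514], 'tool_rot': [1.341, 1.118, -1.34], 'wrist_force': [1.054, -0.216, 0.019], 'grip_width': 58.123, 'joint_positions': [-0.427, 0.323, -0.224, 1.024, 0.0, 1.324]}
-10.317572968923525
```

View pics/z4.png

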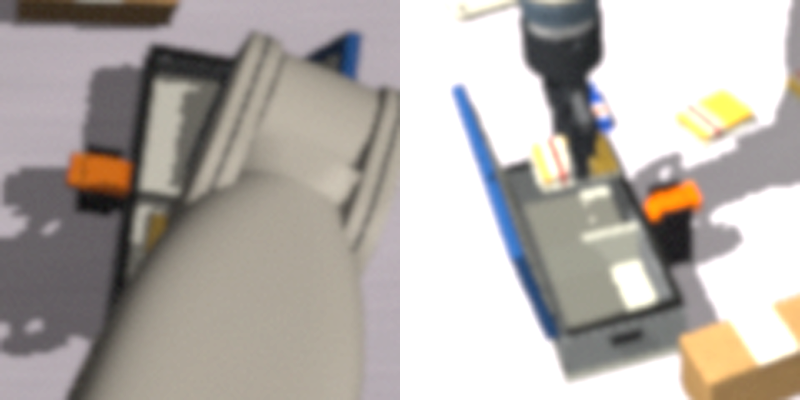

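Request:
move_arm:
  delta_pos:
    - [0, -0.6, -1]
    - [0, -0.6, -3]
    - [0, -0.6, -5]
    - [0, -0.6, -7]
    - [0, -0.6, -8]
    - [0, -0.6, -8.6]
    - [0, -0.6, -8.6]
    - [0, -0.6, -8.6]
  roll: [0, 0, 0, 0, 0, 0, 0, 0]
  fingers: [5.5, 5.5, 5.5, 5.5, 5.5, 5.5, 5.5, 5.5]

```text
time_s: 6.8
position: [528.0, -155.0, 43.2]
tool_rot: [1.341, 1.116, -1.34]
wrist_force: [-0.2, -1.4, 5.1]
grip_width: 58.3
```

Request:
move_arm:
  delta_pos:
    - [0, 0, 0]
    - [0, 0, 0]
    - [0, 0, 0]
    - [0, 0, 0]
    - [0, 0, 2]
    - [0, 0, 5]
    - [0, 0, 8]
    - [0, 0, 12]
  roll: [0, 0, 0, 0, 0, 0, 0, 0]
  fingers: [7, 7, 7, 7, 7, 7, 7, 7]

```text
time_s: 7.6
position: [526.2, -154.0, 162.5]
tool_rot: [1.34, 1.121, -1.343]
wrist_force: [0.2, -0.0, -0.1]
grip_width: 69.8
```

```bash
python3 -c "
from h import *
i,d=grab('scene','scene5');st();print(yaw())
for o in rects('scene',i,d): print(o)
cv2.imwrite('pics/z5.png',cv2.convertScaleAbs(cv2.resize(i[140:290,210:410],(800,600),interpolation=cv2.INTER_CUBIC),alpha=1.6))
"
```

```text
{'time_s': 7.65, 'position': [528.54, -154.99, 169.659], 'tool_rot': [1.342, 1.112, -1.337], 'wrist_force': [0.704, -1.945, 4.834], 'grip_width': 69.842, 'joint_positions': [-0.438, 0.295, -0.152, 1.117, -0.0, 1.314]}
-10.331980477983702
{'c': (443.2, 204.8), 'mean': [444.9, 205.2], 'wh': (76.6, 58.7), 'ang': -83.6, 'z': 15.4, 'hue': 20, 'uv': [346.0, 173.0]}
{'c': (434.8, 66.7), 'mean': [436.7, 65.6], 'wh': (77.3, 58.8), 'ang': -79.1, 'z': 15.5, 'hue': 20, 'uv': [314.0, 183.0]}
{'c': (546.0, 206.8), 'mean': [546.2, 205.6], 'wh': (72.4, 62.6), 'ang': 78.5, 'z': 15.1, 'hue': 20, 'uv': [361.0, 188.0]}
{'c': (657.1, 208.4), 'mean': [659.4, 206.3], 'wh': (76.2, 57.2), 'ang': -88.0, 'z': 16.0, 'hue': 20, 'uv': [380.0, 206.0]}
{'c': (700.1, 55.6), 'mean': [695.9, 55.4], 'wh': (67.0, 50.8), 'ang': -33.8, 'z': 15.6, 'hue': 89, 'uv': [350.0, 227.0]}
```

View pics/z5.png

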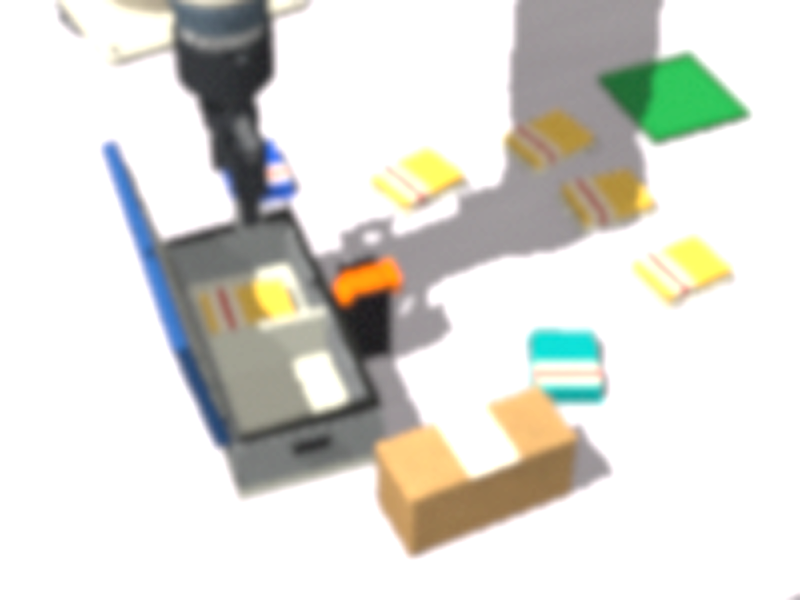

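Request:
move_arm:
  delta_pos:
    - [-1.5, 4.5, 0]
    - [-3, 9, 0]
    - [-4.5, 13, 0]
    - [-6, 17, -1]
    - [-8, 20, -4]
    - [-9.6, 22, -7]
    - [-9.6, 22, -9]
    - [-9.6, 22, -9]
  roll: [3, 6, 9, 12, 15, 18, 20, 20]
  fingers: [8, 8, 8, 8, 8, 8, 8, 8]

```text
time_s: 8.45
position: [429.1, 66.3, 70.5]
tool_rot: [1.081, 1.288, -1.085]
wrist_force: [-0.1, 0.4, 0.9]
grip_width: 80.0
```

```bash
python3 -c "
from h import *
i,d=grab('scene','scene6');st();print(yaw())
cv2.imwrite('pics/z6.png',cv2.convertScaleAbs(cv2.resize(i[130:250,230:390],(800,600),interpolation=cv2.INTER_CUBIC),alpha=1.6))
"
```

```text
{'time_s': 8.5, 'position': [430.489, 65.824, 71.878], 'tool_rot': [1.083, 1.286, -1.086], 'wrist_force': [0.101, 0.742, 0.23], 'grip_width': 80.125, 'joint_positions': [-0.041, 0.209, -0.56, 0.803, -0.0, 1.361]}
9.649714565118904
```

View pics/z6.png

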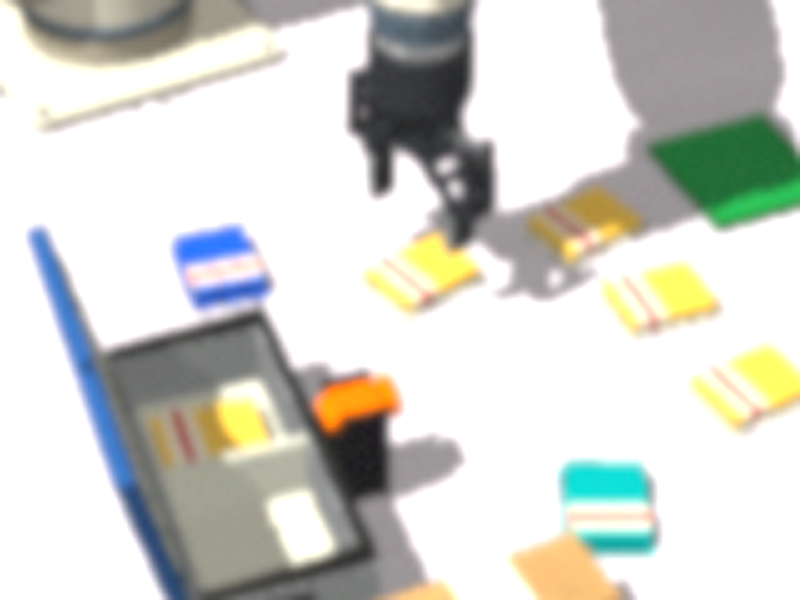

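Request:
move_arm:
  delta_pos:
    - [0.2, 0, -1.5]
    - [0.2, 0, -3]
    - [0.2, 0, -4]
    - [0.2, 0, -4]
    - [0.2, 0, -4]
    - [0.2, 0, -4]
    - [0.2, 0, -4]
    - [0.2, 0, -4]
  roll: [0, 0, 0, 0, 0, 0, 0, 0]
  fingers: [8, 8, 8, 8, 7, 6, 5.5, 5.5]

```text
time_s: 9.3
position: [433.7, 65.5, 33.7]
tool_rot: [1.085, 1.282, -1.083]
wrist_force: [-3.6, -0.3, 14.1]
grip_width: 57.0
```

```bash
python3 -c "
from h import *
i,d=grab('scene','scene7');st();print(yaw())
cv2.imwrite('pics/z7.png',cv2.convertScaleAbs(cv2.resize(i[130:250,230:390],(800,600),interpolation=cv2.INTER_CUBIC),alpha=1.6))
"
```

```text
{'time_s': 9.35, 'position': [433.67, 65.515, 33.699], 'tool_rot': [1.085, 1.282, -1.083], 'wrist_force': [-4.303, -0.692, 12.663], 'grip_width': 57.199, 'joint_positions': [-0.042, 0.263, -0.612, 0.694, -0.0, 1.361]}
9.650671648081984
```

View pics/z7.png

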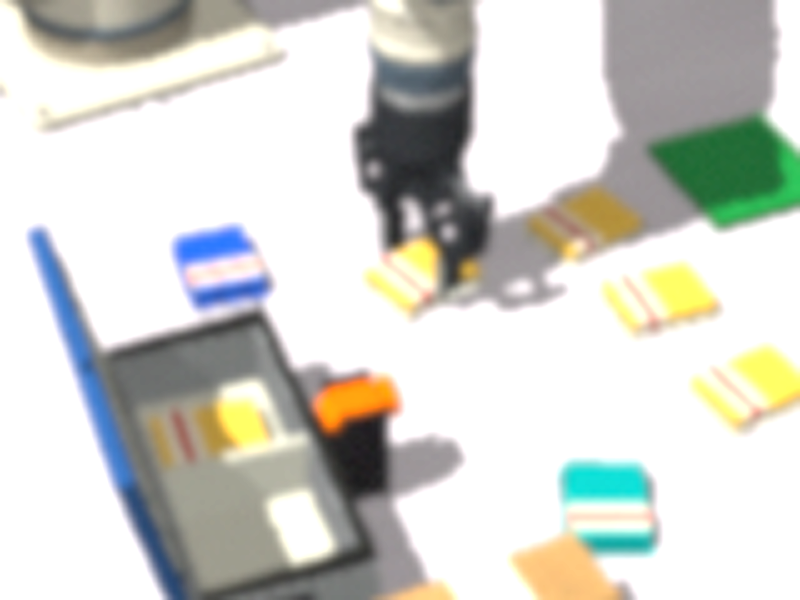

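Request:
move_arm:
  delta_pos:
    - [0, 0, 1]
    - [0, 0, 3]
    - [0, 0, 6]
    - [0, 0, 9]
    - [0, 0, 12]
    - [0, 0, 12]
    - [0, 0, 12]
    - [0, 0, 12]
  roll: [0, 0, 0, 0, 0, 0, 0, 0]
  fingers: [5.5, 5.5, 5.5, 5.5, 5.5, 5.5, 5.5, 5.5]

```text
time_s: 10.15
position: [432.6, 65.7, 151.8]
tool_rot: [1.084, 1.285, -1.085]
wrist_force: [0.1, -0.9, -1.2]
grip_width: 56.6
```

```bash
python3 -c "
from h import *
i,d=grab('scene','scene8');st();print(yaw())
cv2.imwrite('pics/z8.png',cv2.convertScaleAbs(cv2.resize(i[110:230,230:390],(800,600),interpolation=cv2.INTER_CUBIC),alpha=1.6))
"
```

```text
{'time_s': 10.2, 'position': [432.55, 65.666, 151.52], 'tool_rot': [1.084, 1.286, -1.085], 'wrist_force': [0.689, -0.053, -1.699], 'grip_width': 56.768, 'joint_positions': [-0.042, 0.13, -0.423, 1.019, -0.0, 1.361]}
9.65652551836672
```

View pics/z8.png

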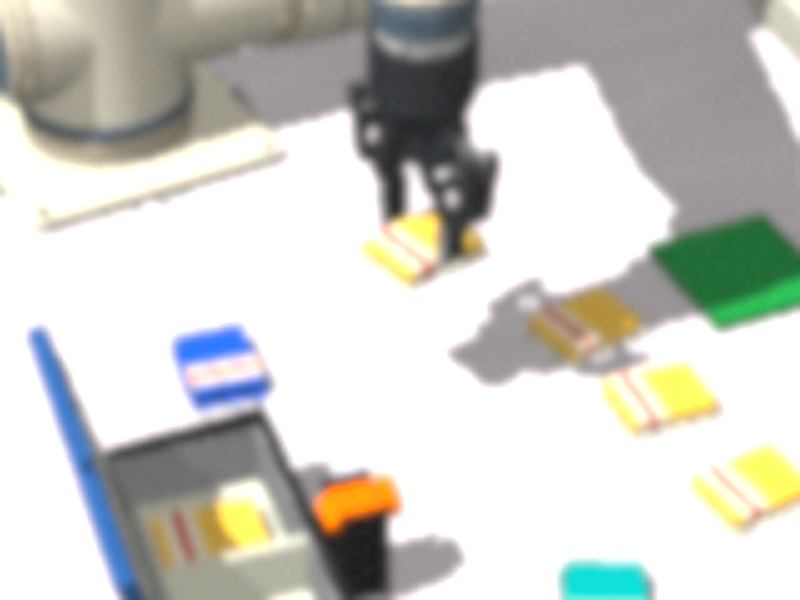

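Request:
move_arm:
  delta_pos:
    - [2, -2.5, 0]
    - [5, -5.5, 0]
    - [8, -9, 0]
    - [11, -12.5, 0]
    - [14, -16, 0]
    - [17, -19.5, 0]
    - [20, -23, 0]
    - [20.9, -24.1, 0]
  roll: [-3, -6, -9, -12, -15, -18, -20, -20]
  fingers: [5.5, 5.5, 5.5, 5.5, 5.5, 5.5, 5.5, 5.5]

```text
time_s: 11.0
position: [643.9, -178.8, 149.8]
tool_rot: [1.343, 1.118, -1.345]
wrist_force: [-0.2, -0.3, -1.4]
grip_width: 57.1
```

Request:
move_arm:
  delta_pos:
    - [0, 0, 0]
    - [0, 0, 0]
    - [0, 0, -1]
    - [0, 0, -2]
    - [0, 0, -2]
    - [0, 0, -2]
    - [0, 0, -2]
    - [0, 0, -2]
  roll: [0, 0, 0, 0, 0, 0, 0, 0]
  fingers: [5.5, 5.5, 5.5, 5.5, 5.5, 5.5, 5.5, 5.5]

```text
time_s: 11.8
position: [642.3, -175.3, 132.7]
tool_rot: [1.341, 1.118, -1.34]
wrist_force: [-0.3, -0.0, -2.3]
grip_width: 56.4
```

```bash
python3 -c "
from h import *
i,d=grab('scene','scene9');st();print(yaw())
cv2.imwrite('pics/z9.png',cv2.convertScaleAbs(cv2.resize(i[150:300,210:410],(800,600),interpolation=cv2.INTER_CUBIC),alpha=1.6))
"
```

```text
{'time_s': 11.85, 'position': [642.334, -175.334, 132.704], 'tool_rot': [1.341, 1.118, -1.34], 'wrist_force': [-0.808, -0.601, -0.602], 'grip_width': 56.939, 'joint_positions': [-0.392, 0.507, 0.091, 1.153, -0.0, 1.359]}
-10.33343537547534
```

View pics/z9.png

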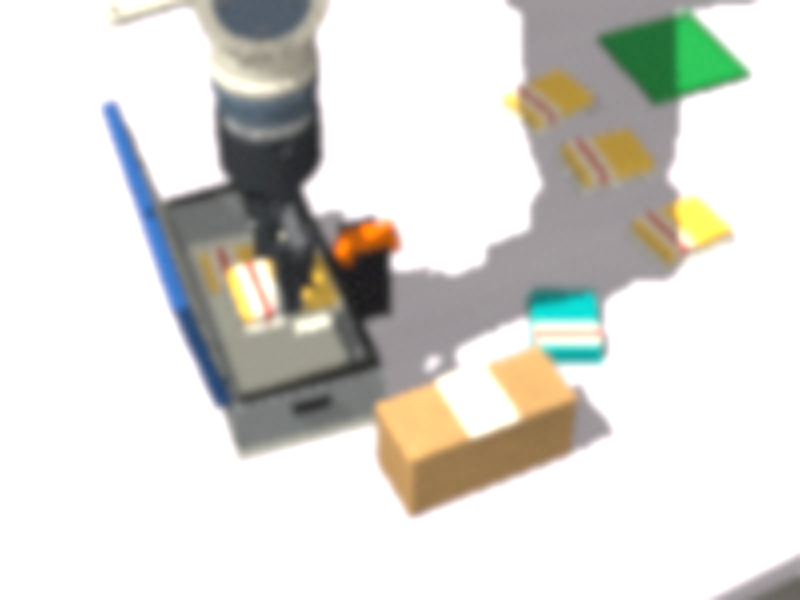

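Request:
move_arm:
  delta_pos:
    - [0, 0, -2]
    - [0, 0, -4]
    - [0, 0, -6]
    - [0, 0, -7.5]
    - [0, 0, -8.2]
    - [0, 0, -8.6]
    - [0, 0, -8.6]
    - [0, 0, -8.6]
  roll: [0, 0, 0, 0, 0, 0, 0, 0]
  fingers: [5.5, 5.5, 5.5, 5.5, 5.5, 5.5, 5.5, 5.5]

```text
time_s: 12.65
position: [642.6, -175.5, 47.1]
tool_rot: [1.341, 1.117, -1.34]
wrist_force: [-0.1, -0.1, -0.8]
grip_width: 56.6
```

Request:
move_arm:
  delta_pos:
    - [0, 0, -0.2]
    - [0, 0, -0.2]
    - [0, 0, -0.2]
    - [0, 0, -0.2]
    - [0, 0, -0.2]
    - [0, 0, 2]
    - [0, 0, 6]
    - [0, 0, 10]
  roll: [0, 0, 0, 0, 0, 0, 0, 0]
  fingers: [5.5, 5.5, 7, 7, 7, 7, 7, 7]

```text
time_s: 13.45
position: [641.7, -175.2, 146.7]
tool_rot: [1.34, 1.12, -1.342]
wrist_force: [0.1, -0.8, -0.1]
grip_width: 69.7
```

```bash
python3 -c "
from h import *
i,d=grab('scene','scene10');st();print(yaw())
for o in rects('scene',i,d): print(o)
cv2.imwrite('pics/z10.png',cv2.convertScaleAbs(cv2.resize(i[140:290,210:410],(800,600),interpolation=cv2.INTER_CUBIC),alpha=1.6))
"
```

```text
{'time_s': 13.5, 'position': [643.982, -176.029, 154.617], 'tool_rot': [1.343, 1.111, -1.336], 'wrist_force': [-0.152, -0.795, 5.012], 'grip_width': 69.841, 'joint_positions': [-0.392, 0.494, 0.125, 1.194, 0.0, 1.359]}
-10.332704844291216
{'c': (443.0, 206.1), 'mean': [444.6, 204.7], 'wh': (73.8, 59.9), 'ang': -87.0, 'z': 15.2, 'hue': 20, 'uv': [346.0, 173.0]}
{'c': (544.1, 207.9), 'mean': [546.4, 204.6], 'wh': (74.0, 59.2), 'ang': 83.4, 'z': 15.7, 'hue': 20, 'uv': [361.0, 188.0]}
{'c': (657.4, 208.0), 'mean': [659.4, 206.5], 'wh': (76.1, 57.1), 'ang': -87.0, 'z': 15.6, 'hue': 20, 'uv': [380.0, 206.0]}
{'c': (700.6, 55.2), 'mean': [696.5, 55.1], 'wh': (65.7, 56.1), 'ang': -29.6, 'z': 15.6, 'hue': 89, 'uv': [350.0, 227.0]}
```

View pics/z10.png

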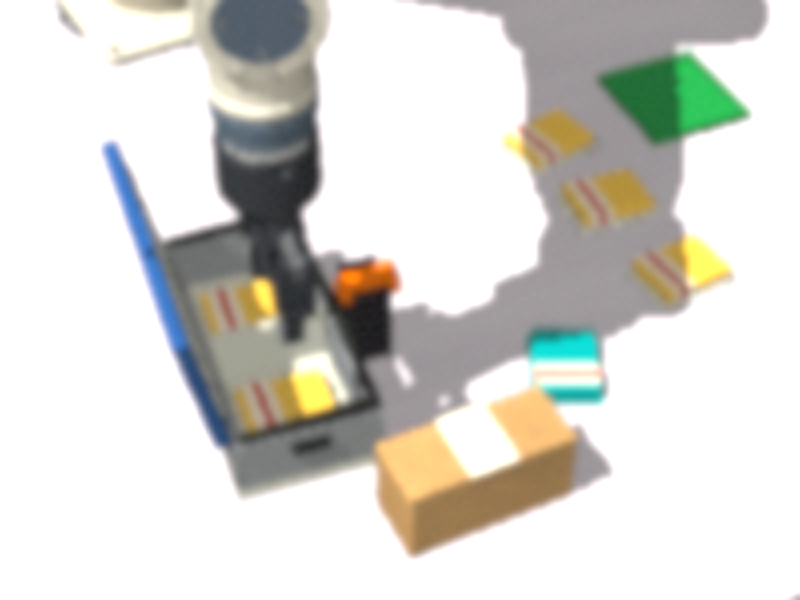

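Request:
move_arm:
  delta_pos:
    - [-1, 4, 1]
    - [-2, 8.5, 1]
    - [-3.5, 13, 1]
    - [-5, 17.5, 1]
    - [-6.5, 22, 1]
    - [-8, 26.5, 1]
    - [-9, 31, 1]
    - [-10, 35.5, 0]
  roll: [0, 0, 0, 1, 2, 2.3, 2.3, 2.3]
  fingers: [7.7, 7.7, 7.7, 7.7, 7.7, 7.7, 7.7, 7.7]

```text
time_s: 14.3
position: [542.1, 181.5, 147.3]
tool_rot: [1.314, 1.138, -1.31]
wrist_force: [0.9, 0.2, 0.6]
grip_width: 77.1
```

Request:
move_arm:
  delta_pos:
    - [0, 2.5, -1]
    - [0, 2.5, -4]
    - [0, 2.5, -7]
    - [0, 2.5, -8]
    - [0, 2.5, -8]
    - [0, 2.5, -8]
    - [0, 2.5, -8]
    - [0, 2.5, -8]
  roll: [0, 0, 0, 0, 0, 0, 0, 0]
  fingers: [7.7, 7.7, 7.7, 7.7, 7.7, 7.7, 7.7, 7.7]

```text
time_s: 15.1
position: [542.9, 204.6, 67.5]
tool_rot: [1.313, 1.138, -1.31]
wrist_force: [-0.6, 0.4, 0.3]
grip_width: 77.0
```

```bash
python3 -c "
from h import *
i,d=grab('scene','scene11');st();print(yaw())
cv2.imwrite('pics/z11.png',cv2.convertScaleAbs(cv2.resize(i[130:250,290:450],(800,600),interpolation=cv2.INTER_CUBIC),alpha=1.6))
"
```

```text
{'time_s': 15.15, 'position': [542.723, 204.6, 67.306], 'tool_rot': [1.313, 1.139, -1.311], 'wrist_force': [0.581, -0.188, 0.351], 'grip_width': 77.171, 'joint_positions': [0.216, 0.425, -0.237, 0.908, 0.0, 1.927]}
-8.057091769260103
```

View pics/z11.png

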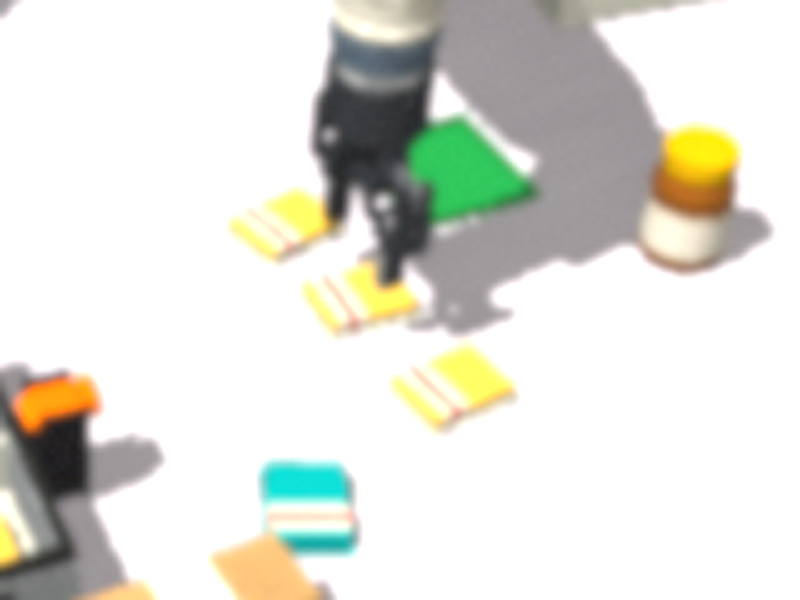

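Request:
move_arm:
  delta_pos:
    - [0, 0, -1.5]
    - [0, 0, -3]
    - [0, 0, -3.7]
    - [0, 0, -3.7]
    - [0, 0, -3.7]
    - [0, 0, -3.7]
    - [0, 0, -3.7]
    - [0, 0, -3.7]
  roll: [0, 0, 0, 0, 0, 0, 0, 0]
  fingers: [7.7, 7.7, 7.7, 7.7, 7, 6, 5.5, 5.5]

```text
time_s: 15.95
position: [542.7, 204.7, 30.7]
tool_rot: [1.313, 1.139, -1.31]
wrist_force: [-1.3, -0.3, 8.4]
grip_width: 58.0
```

Request:
move_arm:
  delta_pos:
    - [0, 0, 1]
    - [0, 0, 3]
    - [0, 0, 6]
    - [0, 0, 9]
    - [0, 0, 12]
    - [0, 0, 12]
    - [0, 0, 12]
    - [0, 0, 12]
  roll: [0, 0, 0, 0, 0, 0, 0, 0]
  fingers: [5.5, 5.5, 5.5, 5.5, 5.5, 5.5, 5.5, 5.5]

```text
time_s: 16.75
position: [541.6, 204.5, 148.6]
tool_rot: [1.311, 1.14, -1.313]
wrist_force: [0.5, -0.4, -0.9]
grip_width: 57.8
```

```bash
python3 -c "
from h import *
i,d=grab('scene','scene12');st();print(yaw())
cv2.imwrite('pics/z12.png',cv2.convertScaleAbs(cv2.resize(i[110:230,290:450],(800,600),interpolation=cv2.INTER_CUBIC),alpha=1.6))
"
```

```text
{'time_s': 16.8, 'position': [541.57, 204.518, 148.277], 'tool_rot': [1.311, 1.14, -1.313], 'wrist_force': [0.588, -0.053, -0.981], 'grip_width': 57.702, 'joint_positions': [0.216, 0.359, -0.114, 1.1, -0.0, 1.927]}
-8.040974075925696
```

View pics/z12.png

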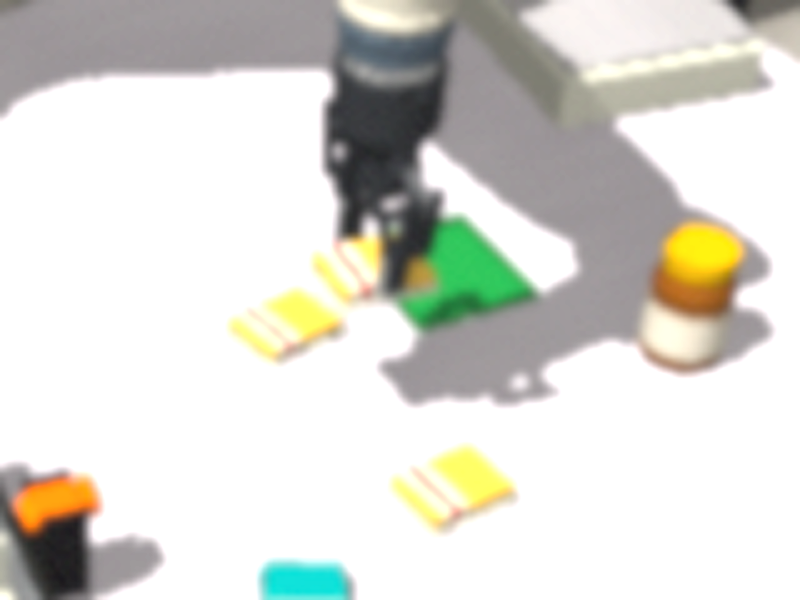

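Request:
move_arm:
  delta_pos:
    - [0, -3, 0]
    - [0, -7, 0]
    - [0, -12, 0]
    - [-0.5, -17, 0]
    - [-1, -22, 0]
    - [-1.4, -27, 0]
    - [-1.4, -32, 0]
    - [-1.4, -35.9, 0]
  roll: [0, 0, 0, -1, -2, -2.3, -2.3, -2.3]
  fingers: [5.5, 5.5, 5.5, 5.5, 5.5, 5.5, 5.5, 5.5]

```text
time_s: 17.6
position: [527.3, -156.8, 148.4]
tool_rot: [1.341, 1.119, -1.343]
wrist_force: [0.7, -0.1, -0.4]
grip_width: 58.0
```

Request:
move_arm:
  delta_pos:
    - [0, 0, 0]
    - [0, 0, 0]
    - [0, 0, -1]
    - [0, 0, -2]
    - [0, 0, -2]
    - [0, 0, -2]
    - [0, 0, -2]
    - [0, 0, -2]
  roll: [0, 0, 0, 0, 0, 0, 0, 0]
  fingers: [5.5, 5.5, 5.5, 5.5, 5.5, 5.5, 5.5, 5.5]

```text
time_s: 18.4
position: [528.4, -154.1, 129.6]
tool_rot: [1.341, 1.118, -1.34]
wrist_force: [-0.0, 0.2, -1.5]
grip_width: 58.0
```

```bash
python3 -c "
from h import *
i,d=grab('scene','scene13');st();print(yaw())
cv2.imwrite('pics/z13.png',cv2.convertScaleAbs(cv2.resize(i[140:290,210:410],(800,600),interpolation=cv2.INTER_CUBIC),alpha=1.6))
"
```

```text
{'time_s': 18.45, 'position': [528.367, -154.264, 129.605], 'tool_rot': [1.341, 1.118, -1.34], 'wrist_force': [0.842, -0.201, -1.506], 'grip_width': 57.618, 'joint_positions': [-0.437, 0.326, -0.216, 1.028, -0.0, 1.314]}
-10.326118010297371
```

View pics/z13.png

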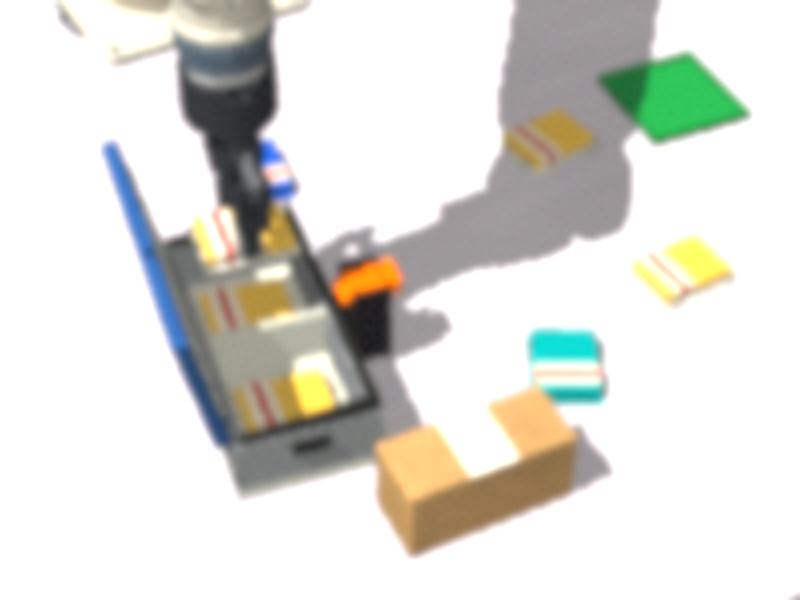

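Descend from 129.6 to about 59 (pile level 28 + 30), watch force.

Request:
move_arm:
  delta_pos:
    - [0, 0, -2]
    - [0, 0, -4]
    - [0, 0, -6]
    - [0, 0, -6.6]
    - [0, 0, -7]
    - [0, 0, -7.1]
    - [0, 0, -7.1]
    - [0, 0, -7.1]
  roll: [0, 0, 0, 0, 0, 0, 0, 0]
  fingers: [5.5, 5.5, 5.5, 5.5, 5.5, 5.5, 5.5, 5.5]

```text
time_s: 19.25
position: [528.6, -154.5, 59.0]
tool_rot: [1.341, 1.117, -1.34]
wrist_force: [-0.4, 0.1, -1.2]
grip_width: 57.8
```

Request:
move_arm:
  delta_pos:
    - [0, 0, -0.1]
    - [0, 0, -0.1]
    - [0, 0, -0.1]
    - [0, 0, -0.1]
    - [0, 0, 0]
    - [0, 0, 2]
    - [0, 0, 6]
    - [0, 0, 10]
  roll: [0, 0, 0, 0, 0, 0, 0, 0]
  fingers: [5.5, 6.2, 7, 7, 7, 7, 7, 7]

```text
time_s: 20.05
position: [527.7, -154.1, 159.0]
tool_rot: [1.341, 1.12, -1.342]
wrist_force: [1.3, -0.2, 0.3]
grip_width: 69.8
```

```bash
python3 -c "
from h import *
i,d=grab('scene','scene14');st();print(yaw())
for o in rects('scene',i,d): print(o)
cv2.imwrite('pics/z14.png',cv2.convertScaleAbs(cv2.resize(i[140:290,210:410],(800,600),interpolation=cv2.INTER_CUBIC),alpha=1.6))
"
```

```text
{'time_s': 20.1, 'position': [530.026, -155.143, 165.988], 'tool_rot': [1.342, 1.111, -1.336], 'wrist_force': [1.683, 0.309, 6.595], 'grip_width': 70.275, 'joint_positions': [-0.437, 0.299, -0.156, 1.108, -0.0, 1.314]}
-10.329585224806145
{'c': (438.2, 206.3), 'mean': [444.6, 205.0], 'wh': (76.1, 69.8), 'ang': -83.2, 'z': 15.2, 'hue': 20, 'uv': [346.0, 173.0]}
{'c': (656.0, 208.2), 'mean': [658.8, 206.6], 'wh': (75.9, 60.0), 'ang': -83.0, 'z': 15.6, 'hue': 20, 'uv': [380.0, 206.0]}
{'c': (700.6, 55.6), 'mean': [696.6, 54.7], 'wh': (66.7, 50.8), 'ang': -33.0, 'z': 15.7, 'hue': 89, 'uv': [350.0, 227.0]}
```

View pics/z14.png

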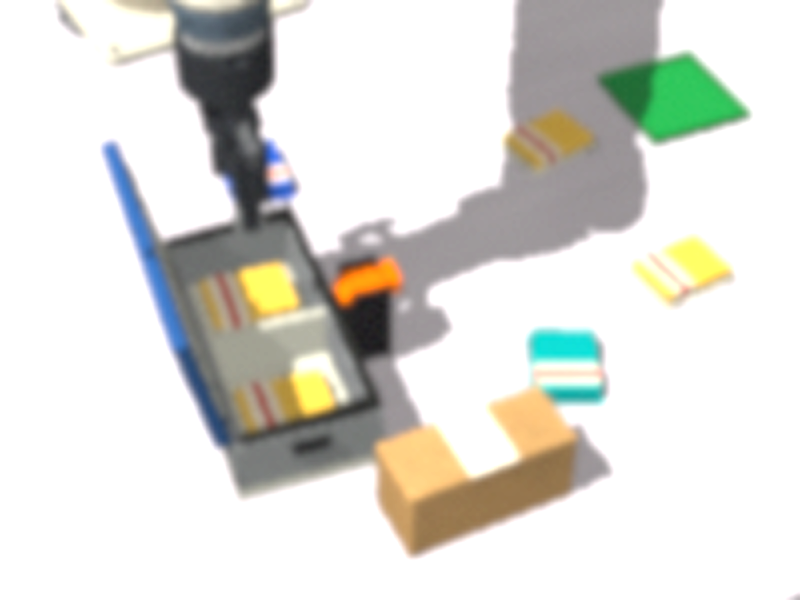

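Request:
move_arm:
  delta_pos:
    - [0, 4, 0]
    - [1, 8.5, 0]
    - [2.5, 13, 0]
    - [4.5, 17.5, 0]
    - [6.5, 22, 0]
    - [8.5, 26, 0]
    - [10.5, 30, -2]
    - [12.7, 34, -4]
  roll: [0, 2, 4, 6, 8, 10, 12, 13]
  fingers: [7.8, 7.8, 7.8, 7.8, 7.8, 7.8, 7.8, 7.8]

```text
time_s: 20.9
position: [656.0, 187.7, 118.2]
tool_rot: [1.175, 1.23, -1.173]
wrist_force: [1.3, -0.0, -0.5]
grip_width: 77.9
```

Request:
move_arm:
  delta_pos:
    - [0, 2.1, -1]
    - [0, 2.1, -3]
    - [0, 2.1, -5]
    - [0, 2.1, -5]
    - [0, 2.1, -5]
    - [0, 2.1, -5]
    - [0, 2.1, -5]
    - [0, 2.1, -5]
  roll: [0, 0, 0, 0, 0, 0, 0, 0]
  fingers: [7.8, 7.8, 7.8, 7.8, 7.8, 7.8, 7.8, 7.8]

```text
time_s: 21.7
position: [655.6, 206.5, 69.3]
tool_rot: [1.176, 1.23, -1.174]
wrist_force: [0.6, -0.3, 1.3]
grip_width: 77.8
```

```bash
python3 -c "
from h import *
i,d=grab('scene','scene15');st();print(yaw())
cv2.imwrite('pics/z15.png',cv2.convertScaleAbs(cv2.resize(i[130:250,290:450],(800,600),interpolation=cv2.INTER_CUBIC),alpha=1.6))
"
```

```text
{'time_s': 21.75, 'position': [655.493, 206.526, 69.066], 'tool_rot': [1.176, 1.23, -1.174], 'wrist_force': [0.714, -0.396, -0.291], 'grip_width': 77.998, 'joint_positions': [0.183, 0.584, 0.058, 1.043, 0.0, 1.708]}
2.643336761638033
```

View pics/z15.png

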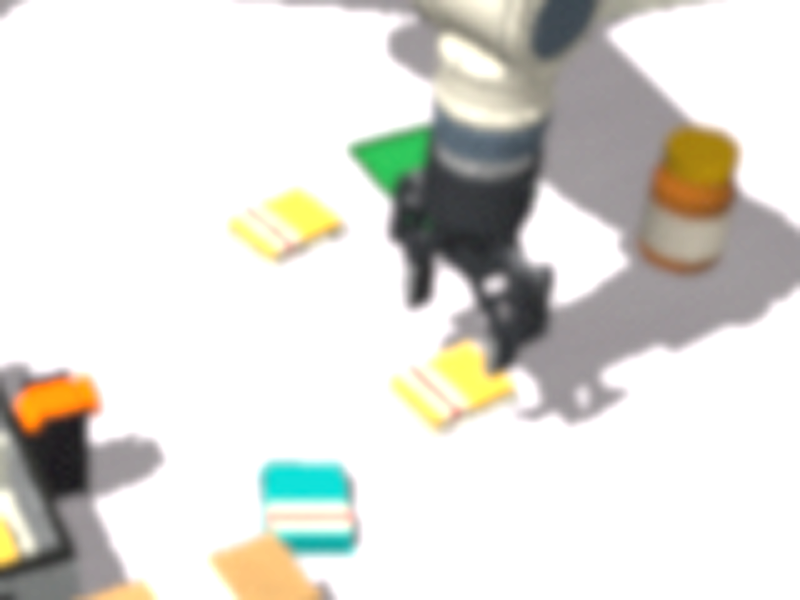

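Request:
move_arm:
  delta_pos:
    - [0, 0, -1.5]
    - [0, 0, -3]
    - [0, 0, -3.8]
    - [0, 0, -3.8]
    - [0, 0, -3.8]
    - [0, 0, -3.8]
    - [0, 0, -3.8]
    - [0, 0, -3.8]
  roll: [0, 0, 0, 0, 0, 0, 0, 0]
  fingers: [7.8, 7.8, 7.8, 7.8, 7, 6, 5.5, 5.5]

```text
time_s: 22.55
position: [655.8, 206.8, 31.9]
tool_rot: [1.176, 1.229, -1.173]
wrist_force: [-0.8, -0.4, 5.0]
grip_width: 57.8
```

Request:
move_arm:
  delta_pos:
    - [0, 0, 1]
    - [0, 0, 3]
    - [0, 0, 6]
    - [0, 0, 9]
    - [0, 0, 12]
    - [0, 0, 12]
    - [0, 0, 12]
    - [0, 0, 12]
  roll: [0, 0, 0, 0, 0, 0, 0, 0]
  fingers: [5.5, 5.5, 5.5, 5.5, 5.5, 5.5, 5.5, 5.5]

```text
time_s: 23.35
position: [654.7, 206.6, 149.5]
tool_rot: [1.174, 1.232, -1.176]
wrist_force: [-0.2, -0.5, -1.4]
grip_width: 57.1
```

```bash
python3 -c "
from h import *
i,d=grab('scene','scene16');st();print(yaw())
cv2.imwrite('pics/z16.png',cv2.convertScaleAbs(cv2.resize(i[110:230,290:450],(800,600),interpolation=cv2.INTER_CUBIC),alpha=1.6))
"
```

```text
{'time_s': 23.4, 'position': [654.593, 206.557, 149.117], 'tool_rot': [1.174, 1.232, -1.177], 'wrist_force': [-0.251, -0.702, -1.091], 'grip_width': 57.406, 'joint_positions': [0.184, 0.535, 0.182, 1.22, 0.0, 1.708]}
2.662205462445973
```

View pics/z16.png

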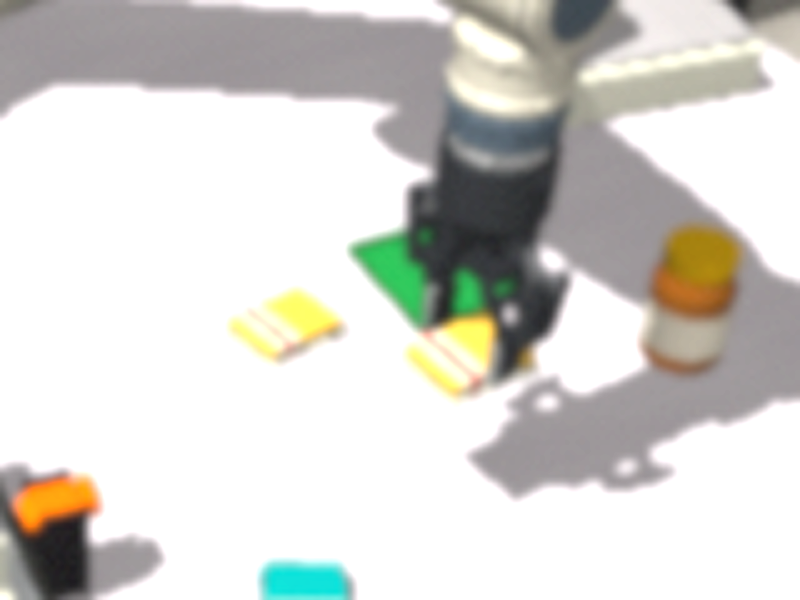

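Request:
move_arm:
  delta_pos:
    - [0, -3, 0]
    - [0, -7, 0]
    - [0, -12, 0]
    - [-0.5, -17, 0]
    - [-1, -22, 0]
    - [-1.2, -27, 0]
    - [-1.2, -32, 0]
    - [-1.2, -36.5, 0]
  roll: [0, -2, -4, -6, -8, -10, -12, -13]
  fingers: [5.5, 5.5, 5.5, 5.5, 5.5, 5.5, 5.5, 5.5]

```text
time_s: 24.2
position: [642.3, -160.5, 149.2]
tool_rot: [1.342, 1.119, -1.343]
wrist_force: [1.0, 0.2, -1.2]
grip_width: 57.5
```

Request:
move_arm:
  delta_pos:
    - [0, -1.7, 0]
    - [0, -1.7, 0]
    - [0, -1.7, -1]
    - [0, -1.7, -2]
    - [0, -1.7, -2]
    - [0, -1.7, -2]
    - [0, -1.7, -2]
    - [0, -1.7, -2]
  roll: [0, 0, 0, 0, 0, 0, 0, 0]
  fingers: [5.5, 5.5, 5.5, 5.5, 5.5, 5.5, 5.5, 5.5]

```text
time_s: 25.0
position: [643.4, -175.0, 130.7]
tool_rot: [1.341, 1.118, -1.34]
wrist_force: [0.5, 0.2, -1.0]
grip_width: 57.3
```

```bash
python3 -c "
from h import *
i,d=grab('scene','scene17');st();print(yaw())
cv2.imwrite('pics/z17.png',cv2.convertScaleAbs(cv2.resize(i[140:290,210:410],(800,600),interpolation=cv2.INTER_CUBIC),alpha=1.6))
"
```

```text
{'time_s': 25.05, 'position': [643.375, -175.113, 130.703], 'tool_rot': [1.341, 1.118, -1.34], 'wrist_force': [0.785, 0.162, -0.19], 'grip_width': 57.071, 'joint_positions': [-0.391, 0.51, 0.09, 1.15, -0.0, 1.359]}
-10.31716065433127
```

View pics/z17.png

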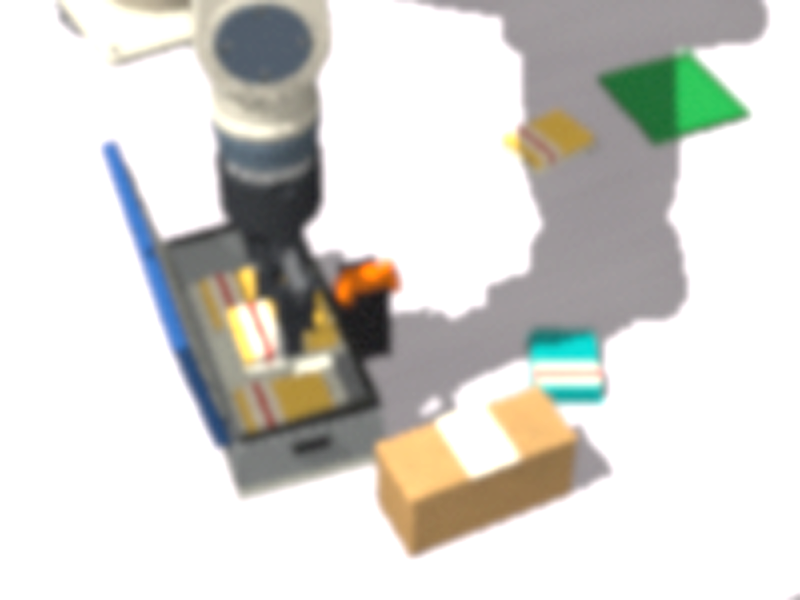

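Request:
move_arm:
  delta_pos:
    - [-0.1, 0, -2]
    - [-0.1, 0, -4]
    - [-0.1, 0, -6]
    - [-0.1, 0, -6.6]
    - [-0.1, 0, -7]
    - [-0.1, 0, -7]
    - [-0.1, 0, -7]
    - [-0.1, 0, -7]
  roll: [0, 0, 0, 0, 0, 0, 0, 0]
  fingers: [5.5, 5.5, 5.5, 5.5, 5.5, 5.5, 5.5, 5.5]

```text
time_s: 25.85
position: [642.6, -175.5, 61.2]
tool_rot: [1.341, 1.117, -1.34]
wrist_force: [0.8, 0.0, -0.1]
grip_width: 57.8
```

Request:
move_arm:
  delta_pos:
    - [0, 0, -0.15]
    - [0, 0, -0.15]
    - [0, 0, -0.15]
    - [0, 0, -0.15]
    - [0, 0, 0]
    - [0, 0, 2]
    - [0, 0, 6]
    - [0, 0, 10]
  roll: [0, 0, 0, 0, 0, 0, 0, 0]
  fingers: [5.5, 6.2, 7, 7, 7, 7, 7, 7]

```text
time_s: 26.65
position: [641.7, -175.1, 160.9]
tool_rot: [1.34, 1.12, -1.342]
wrist_force: [0.5, 0.1, 1.2]
grip_width: 70.1
```

```bash
python3 -c "
from h import *
i,d=grab('scene','scene18');st();print(yaw())
for o in rects('scene',i,d): print(o)
cv2.imwrite('pics/z18.png',cv2.convertScaleAbs(cv2.resize(i[140:290,210:410],(800,600),interpolation=cv2.INTER_CUBIC),alpha=1.6))
"
```

```text
{'time_s': 26.7, 'position': [643.9, -176.015, 168.859], 'tool_rot': [1.343, 1.111, -1.336], 'wrist_force': [0.05, -0.634, 4.858], 'grip_width': 70.11, 'joint_positions': [-0.392, 0.487, 0.15, 1.225, -0.0, 1.359]}
-10.33574540128984
{'c': (443.4, 206.4), 'mean': [444.9, 205.0], 'wh': (76.6, 60.4), 'ang': -82.3, 'z': 15.6, 'hue': 20, 'uv': [346.0, 173.0]}
{'c': (701.2, 55.4), 'mean': [696.4, 54.8], 'wh': (70.0, 54.4), 'ang': -29.5, 'z': 15.8, 'hue': 89, 'uv': [350.0, 227.0]}
```

View pics/z18.png

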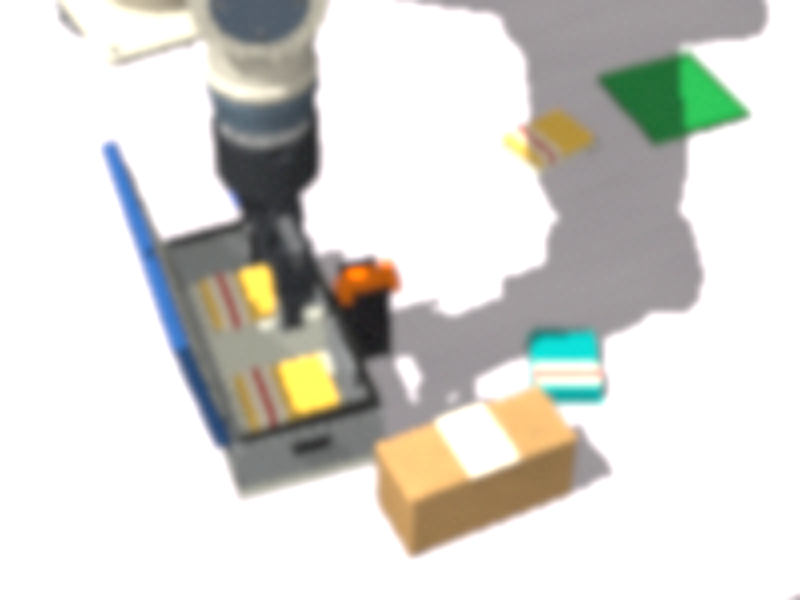

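Request:
move_arm:
  delta_pos:
    - [-1, 4, 0]
    - [-3, 8, 0]
    - [-5.3, 12.3, 0]
    - [-7.6, 16.6, 0]
    - [-10, 21, 0]
    - [-12.3, 25.3, 0]
    - [-14.6, 29.6, 0]
    - [-17, 33.5, 0]
  roll: [2, 4, 6, 8, 11, 14, 16, 17]
  fingers: [7.8, 7.8, 7.8, 7.8, 7.8, 7.8, 7.8, 7.8]

```text
time_s: 27.5
position: [471.0, 161.3, 160.4]
tool_rot: [1.123, 1.262, -1.121]
wrist_force: [0.3, 0.2, -0.9]
grip_width: 78.0
```

Request:
move_arm:
  delta_pos:
    - [-2, 3, -1]
    - [-3.1, 4.6, -4]
    - [-3.1, 4.6, -7]
    - [-3.1, 4.6, -9]
    - [-3.1, 4.6, -9]
    - [-3.1, 4.6, -9]
    - [-3.1, 4.6, -9]
    - [-3.1, 4.6, -9]
  roll: [0, 0, 0, 0, 0, 0, 0, 0]
  fingers: [7.8, 7.8, 7.8, 7.8, 7.8, 7.8, 7.8, 7.8]

```text
time_s: 28.3
position: [442.0, 205.7, 71.4]
tool_rot: [1.125, 1.261, -1.122]
wrist_force: [-0.1, 0.1, -0.6]
grip_width: 78.0
```

```bash
python3 -c "
from h import *
i,d=grab('scene','scene19');st();print(yaw())
cv2.imwrite('pics/z19.png',cv2.convertScaleAbs(cv2.resize(i[110:230,290:450],(800,600),interpolation=cv2.INTER_CUBIC),alpha=1.6))
"
```

```text
{'time_s': 28.35, 'position': [441.818, 205.656, 71.25], 'tool_rot': [1.124, 1.261, -1.122], 'wrist_force': [-0.014, 0.073, 0.53], 'grip_width': 77.991, 'joint_positions': [0.263, 0.285, -0.451, 0.832, -0.0, 1.718]}
6.640777360053989
```

View pics/z19.png

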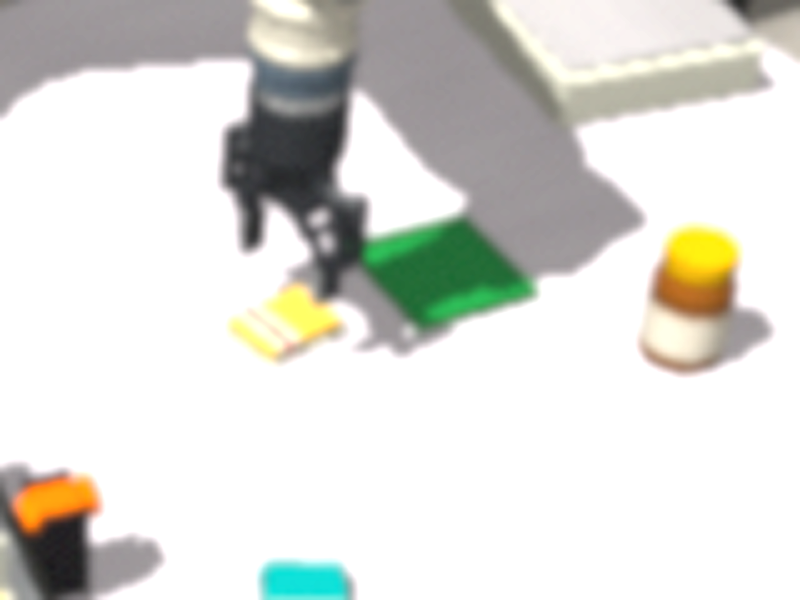

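Request:
move_arm:
  delta_pos:
    - [0, 0, -1.5]
    - [0, 0, -3]
    - [0, 0, -4]
    - [0, 0, -4]
    - [0, 0, -4]
    - [0, 0, -4]
    - [0, 0, -4]
    - [0, 0, -4]
  roll: [0, 0, 0, 0, 0, 0, 0, 0]
  fingers: [7.8, 7.8, 7.8, 7.8, 7, 6, 5.5, 5.5]

```text
time_s: 29.15
position: [441.8, 205.8, 31.6]
tool_rot: [1.124, 1.261, -1.122]
wrist_force: [-1.8, -1.4, 9.5]
grip_width: 57.5
```

Request:
move_arm:
  delta_pos:
    - [0, 0, 1]
    - [0, 0, 3]
    - [0, 0, 6]
    - [0, 0, 8]
    - [0, 0, 8]
    - [0, 0, 8]
    - [0, 0, 8]
    - [0, 0, 8]
  roll: [0, 0, 0, 0, 0, 0, 0, 0]
  fingers: [5.5, 5.5, 5.5, 5.5, 5.5, 5.5, 5.5, 5.5]

```text
time_s: 29.95
position: [440.6, 205.5, 109.3]
tool_rot: [1.122, 1.263, -1.125]
wrist_force: [0.4, 0.0, -1.3]
grip_width: 57.7
```

```bash
python3 -c "
from h import *
i,d=grab('scene','scene20');st();print(yaw())
cv2.imwrite('pics/z20.png',cv2.convertScaleAbs(cv2.resize(i[110:230,290:450],(800,600),interpolation=cv2.INTER_CUBIC),alpha=1.6))
i=cv2.imread('pics/top0.png')
n='top';hsv=cv2.cvtColor(i,cv2.COLOR_BGR2HSV); g=cv2.inRange(hsv,(50,100,40),(75,255,255)); g[:,:150]=0
k,l,s,c=cv2.connectedComponentsWithStats(g); q=1+s[1:,4].argmax(); ct=cv2.findContours((l==q).astype(np.uint8),0,2)[0][0]
ap=cv2.approxPolyDP(ct,5,True).reshape(-1,2); print(plane(n,ap,10)[:,:2].round(1).tolist())
"
```

```text
{'time_s': 30.0, 'position': [440.726, 205.538, 109.432], 'tool_rot': [1.122, 1.263, -1.124], 'wrist_force': [0.591, 0.185, -0.985], 'grip_width': 57.291, 'joint_positions': [0.264, 0.246, -0.393, 0.934, 0.0, 1.718]}
6.658986813044731
[[496.7, 402.4], [391.3, 413.3], [381.0, 313.7], [486.2, 301.5]]
```

View pics/z20.png

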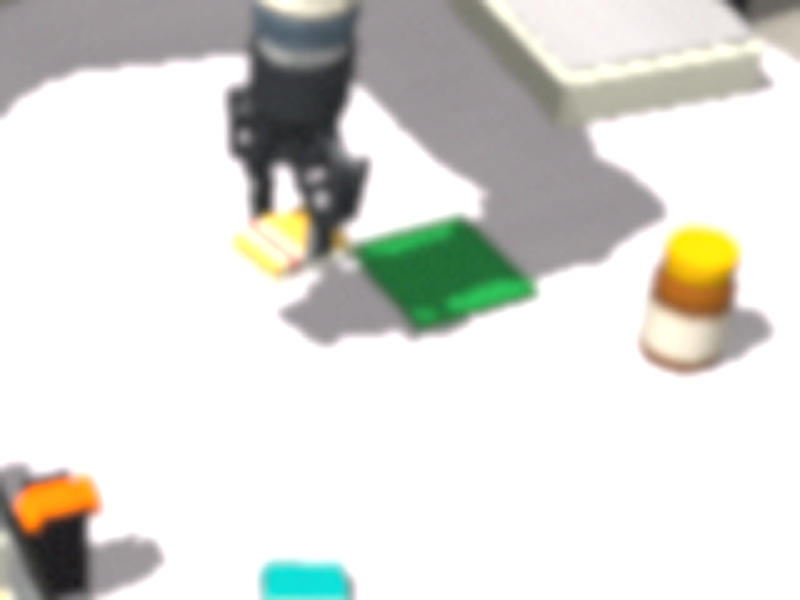

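Request:
move_arm:
  delta_pos:
    - [0, 3, 0]
    - [0, 7, 0]
    - [0, 11, 0]
    - [0, 15.2, 0]
    - [0, 15.2, 0]
    - [0, 15.2, -1]
    - [0, 15.2, -2]
    - [0, 15.2, -2]
  roll: [-2, -4, -6, -9, -12, -12.3, -12.3, -12.3]
  fingers: [5.5, 5.5, 5.5, 5.5, 5.5, 5.5, 5.5, 5.5]

```text
time_s: 30.8
position: [440.3, 356.3, 88.1]
tool_rot: [1.278, 1.162, -1.285]
wrist_force: [-0.7, -0.3, -0.8]
grip_width: 57.9
```

```bash
python3 -c "
from h import *
i,d=grab('scene','scene21');st();print(yaw())
cv2.imwrite('pics/z21.png',cv2.convertScaleAbs(cv2.resize(i[90:210,310:470],(800,600),interpolation=cv2.INTER_CUBIC),alpha=1.6))
"
```

```text
{'time_s': 30.85, 'position': [440.696, 356.506, 89.018], 'tool_rot': [1.279, 1.161, -1.284], 'wrist_force': [-0.551, -1.438, -0.903], 'grip_width': 57.66, 'joint_positions': [0.532, 0.387, -0.235, 0.951, -0.0, 2.202]}
-5.65381409008384
```

View pics/z21.png

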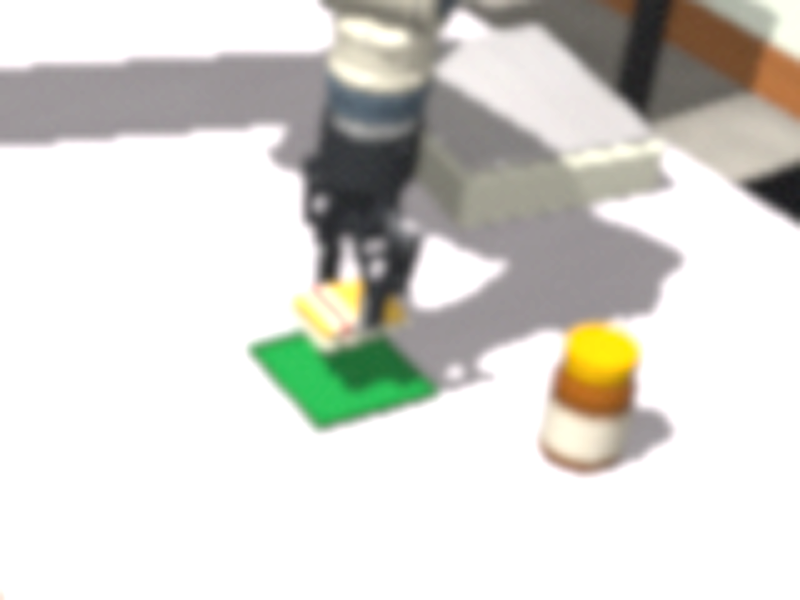

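Request:
move_arm:
  delta_pos:
    - [0, 0.1, -2]
    - [0, 0.1, -4]
    - [0, 0.1, -4.8]
    - [0, 0.1, -5.2]
    - [0, 0.1, -5.3]
    - [0, 0.1, -5.3]
    - [0, 0.1, -5.3]
    - [0, 0.1, -5.3]
  roll: [0, 0, 0, 0, 0, 0, 0, 0]
  fingers: [5.5, 5.5, 5.5, 5.5, 5.5, 5.5, 5.5, 5.5]

```text
time_s: 31.65
position: [441.4, 358.8, 37.9]
tool_rot: [1.282, 1.161, -1.28]
wrist_force: [0.3, -1.1, -1.1]
grip_width: 57.7
```

Request:
move_arm:
  delta_pos:
    - [0, 0, -0.3]
    - [0, 0, -0.3]
    - [0, 0, -0.3]
    - [0, 0, -0.3]
    - [0, 0, -0.2]
    - [0, 0, 2]
    - [0, 0, 6]
    - [0, 0, 10]
  roll: [0, 0, 0, 0, 0, 0, 0, 0]
  fingers: [5.5, 5.5, 6.2, 7, 7, 7, 7, 7]

```text
time_s: 32.45
position: [440.7, 358.4, 138.0]
tool_rot: [1.28, 1.161, -1.283]
wrist_force: [0.5, 0.2, -0.3]
grip_width: 70.1
```

```bash
python3 -c "
from h import *
i,d=grab('scene','scene22');st();print(yaw())
for o in rects('scene',i,d,(350,520,290,430)): print(o)
cv2.imwrite('pics/z22.png',cv2.convertScaleAbs(cv2.resize(i[90:210,310:470],(800,600),interpolation=cv2.INTER_CUBIC),alpha=1.6))
"
```

```text
{'time_s': 32.5, 'position': [442.957, 359.787, 145.053], 'tool_rot': [1.288, 1.159, -1.274], 'wrist_force': [1.755, 0.855, 5.512], 'grip_width': 69.859, 'joint_positions': [0.535, 0.342, -0.148, 1.072, -0.0, 2.204]}
-5.633616198749758
{'c': (443.7, 358.5), 'mean': [447.0, 357.1], 'wh': (76.0, 62.9), 'ang': 86.1, 'z': 18.4, 'hue': 21, 'uv': [378.0, 162.0]}
```

View pics/z22.png

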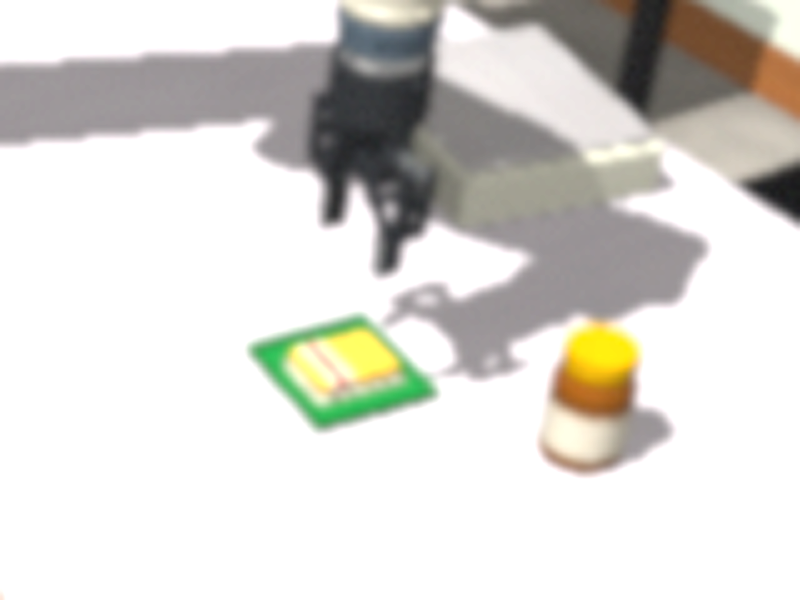

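```bash
python3 -c "
from h import *
i,d=grab('top','top4')
cv2.imwrite('pics/z23.png',cv2.convertScaleAbs(i,alpha=1.5))
P=cloud('top',d)
A=np.radians(-10.3); cy=np.array([np.cos(A),np.sin(A)]); cx=np.array([np.sin(A),-np.cos(A)])
q=P.reshape(-1,3); X=q[:,:2]@cx-57.5; Y=q[:,:2]@cy-604; z=q[:,2]
for s in(-58,58):
    m=(abs(X)<48)&(abs(Y-s)<54); mm=m&(z>35)&(z<52); p=np.c_[X[mm],Y[mm]-s]
    print(s,cv2.minAreaRect(p.astype(np.float32)),np.percentile(z[mm],[5,50,95]),np.percentile(z[m],50))
m=(z>75)&(z<250)&(X>40)&(X<200)&(abs(Y)<130); print(X[m].max(),z[m].max())
"
```

```text
-58 ((0.3995399475097656, 12.220521926879883), (83.46620178222656, 94.96062469482422), 89.79116821289062) [39.08770079 44.22190726 48.41791565] 30.13622322400935
58 ((4.1981964111328125, 12.395362854003906), (83.55258178710938, 86.70487213134766), 89.268798828125) [38.40294673 43.89291006 48.13009728] 32.4799497346401
93.88495303640354 191.7381967215739
```

View pics/z23.png

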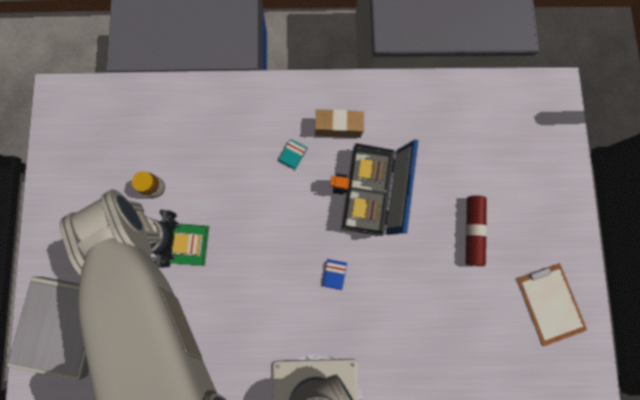

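Request:
move_arm:
  delta_pos:
    - [0, -2, 3]
    - [1, -5, 6]
    - [2, -9, 9]
    - [3, -13, 12]
    - [4, -17.5, 12]
    - [5, -22, 12]
    - [6, -26.5, 12]
    - [7, -31, 12]
  roll: [0, -1, -2, -3, -4, -4.7, -4.7, -4.7]
  fingers: [7, 6, 5, 4, 3, 2, 1, 0]

```text
time_s: 33.35
position: [511.2, 46.8, 257.0]
tool_rot: [1.341, 1.118, -1.341]
wrist_force: [0.3, 0.4, 0.0]
grip_width: -0.3
```

Request:
move_arm:
  delta_pos:
    - [0.5, -4.5, 0]
    - [1, -9, 0]
    - [2, -13.5, 0]
    - [3, -18, 0]
    - [3.5, -22.5, 0]
    - [4, -27, 0]
    - [4.6, -31.5, 0]
    - [4.6, -36, 0]
  roll: [0, 0, 0, 0, 0, 0, 0, 0]
  fingers: [0, 0, 0, 0, 0, 0, 0, 0]

```text
time_s: 34.15
position: [557.3, -313.3, 256.4]
tool_rot: [1.341, 1.119, -1.341]
wrist_force: [1.1, 0.4, 0.5]
grip_width: -0.1
```

```bash
cat >> h.py <<'E'
def casef():
    p=np.array(arm.read_state()["position"]); A=np.radians(-10.3); cy=np.array([np.cos(A),np.sin(A)]); cx=np.array([np.sin(A),-np.cos(A)])
    d=p[:2]-[584,-164.6]; return (d@cx).round(1),(d@cy).round(1),p[2].round(1)
def tocase(X,Y):
    A=np.radians(-10.3); cy=np.array([np.cos(A),np.sin(A)]); cx=np.array([np.sin(A),-np.cos(A)])
    return np.array([584,-164.6])+X*cx+Y*cy
E
python3 -c "
from h import *
st();print(yaw(),casef())"
```

```text
{'time_s': 34.15, 'position': [557.338, -313.255, 256.432], 'tool_rot': [1.341, 1.119, -1.341], 'wrist_force': [1.059, 0.406, 0.455], 'grip_width': -0.085, 'joint_positions': [-0.643, 0.416, 0.256, 1.411, 0.0, 1.108]}
-10.332428304191364 (np.float64(151.0), np.float64(0.3), np.float64(256.4))
```

Request:
move_arm:
  delta_pos:
    - [0, 0, 0]
    - [0, 0, -2]
    - [0, 0, -4]
    - [0, 0, -6]
    - [0, 0, -7.2]
    - [0, 0, -7.2]
    - [0, 0, -7.2]
    - [0, 0, -7.2]
  roll: [0, 0, 0, 0, 0, 0, 0, 0]
  fingers: [0, 0, 0, 0, 0, 0, 0, 0]

```text
time_s: 34.95
position: [557.6, -311.5, 186.4]
tool_rot: [1.341, 1.117, -1.34]
wrist_force: [0.2, -0.3, -0.1]
grip_width: -0.2
```

```bash
python3 -c "
from h import *
i,d=grab('scene','scene24');st();print(casef())
cv2.imwrite('pics/z24.png',cv2.convertScaleAbs(cv2.resize(i[120:270,170:370],(800,600),interpolation=cv2.INTER_CUBIC),alpha=1.6))
"
```

```text
{'time_s': 35.0, 'position': [557.585, -311.497, 186.406], 'tool_rot': [1.341, 1.117, -1.34], 'wrist_force': [0.456, -1.349, 0.498], 'grip_width': 0.063, 'joint_positions': [-0.641, 0.434, 0.107, 1.242, 0.0, 1.11]}
(np.float64(149.3), np.float64(0.3), np.float64(186.4))
```

View pics/z24.png

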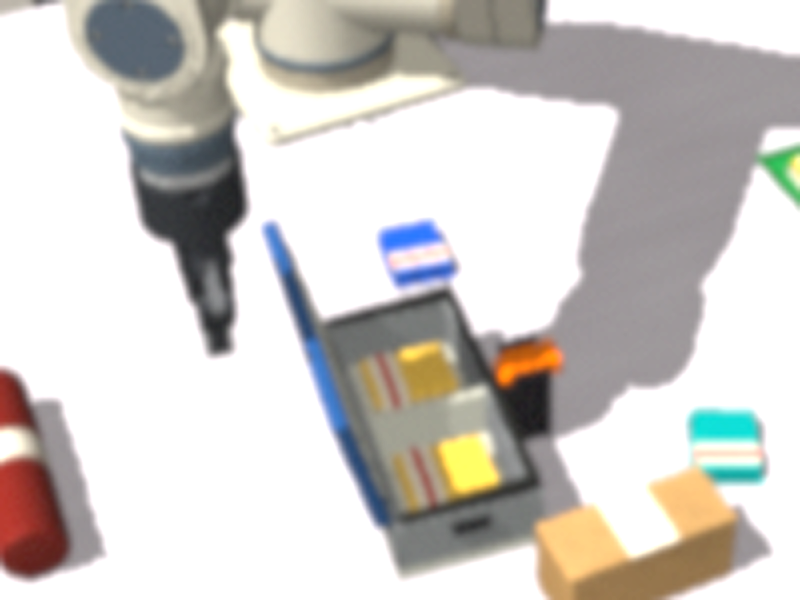

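Request:
move_arm:
  delta_pos:
    - [0.2, 1, 0]
    - [0.4, 2, 0]
    - [0.5, 3, 0]
    - [0.7, 4, 0]
    - [0.8, 4.6, 0]
    - [1.0, 5.2, 0]
    - [1.1, 5.8, 0]
    - [1.2, 6.4, 0]
  roll: [0, 0, 0, 0, 0, 0, 0, 0]
  fingers: [0, 0, 0, 0, 0, 0, 0, 0]

```text
time_s: 35.8
position: [569.4, -247.2, 185.4]
tool_rot: [1.341, 1.118, -1.341]
wrist_force: [-0.2, -3.1, 2.9]
grip_width: 0.1
```

```bash
python3 -c "
from h import *
i,d=grab('scene','scene25');st();print(casef())
cv2.imwrite('pics/z25.png',cv2.convertScaleAbs(cv2.resize(i[120:270,170:370],(800,600),interpolation=cv2.INTER_CUBIC),alpha=1.6))
"
```

```text
{'time_s': 35.85, 'position': [569.467, -246.275, 185.388], 'tool_rot': [1.341, 1.118, -1.34], 'wrist_force': [-0.049, -1.971, 1.188], 'grip_width': 0.046, 'joint_positions': [-0.544, 0.405, 0.057, 1.223, 0.0, 1.207]}
(np.float64(83.0), np.float64(0.3), np.float64(185.4))
```

View pics/z25.png

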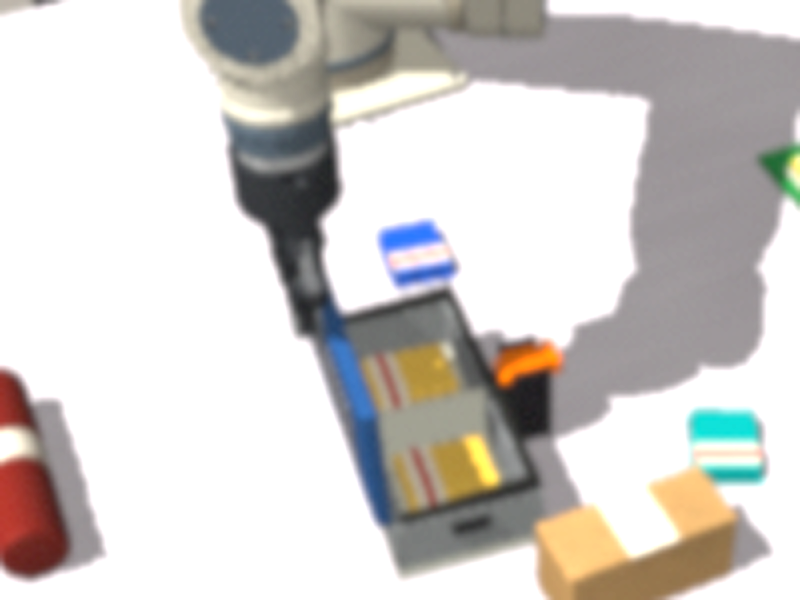

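Request:
move_arm:
  delta_pos:
    - [0.2, 1.2, 0]
    - [0.4, 2.4, 0]
    - [0.7, 3.8, -0.4]
    - [0.9, 5.1, -0.9]
    - [1.1, 6, -1.4]
    - [1.2, 6.8, -1.9]
    - [1.4, 7.5, -2.5]
    - [1.5, 8.2, -3.1]
  roll: [0, 0, 0, 0, 0, 0, 0, 0]
  fingers: [0, 0, 0, 0, 0, 0, 0, 0]

```text
time_s: 36.65
position: [584.3, -164.6, 153.6]
tool_rot: [1.341, 1.119, -1.341]
wrist_force: [1.7, -0.8, 1.4]
grip_width: -0.3
```

```bash
python3 -c "
from h import *
i,d=grab('scene','scene26');st();print(casef())
cv2.imwrite('pics/z26.png',cv2.convertScaleAbs(cv2.resize(i[120:270,170:370],(800,600),interpolation=cv2.INTER_CUBIC),alpha=1.6))
"
```

```text
{'time_s': 36.7, 'position': [583.974, -163.721, 152.56], 'tool_rot': [1.34, 1.121, -1.341], 'wrist_force': [0.928, -0.174, -0.092], 'grip_width': 0.133, 'joint_positions': [-0.412, 0.401, -0.036, 1.136, 0.0, 1.339]}
(np.float64(-0.9), np.float64(-0.2), np.float64(152.6))
```

View pics/z26.png

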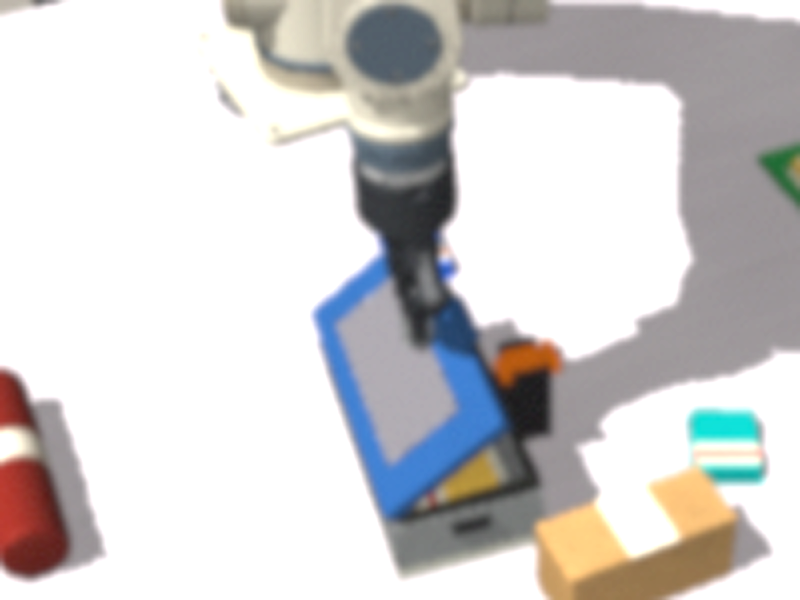

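Request:
move_arm:
  delta_pos:
    - [0.1, 0.6, -0.7]
    - [0.2, 1.1, -1.5]
    - [0.3, 1.5, -2.3]
    - [0.4, 1.9, -3.2]
    - [0.5, 2.6, -3.7]
    - [0.6, 3.3, -4.0]
    - [0.6, 3.5, -4.2]
    - [0.6, 3.5, -4.2]
  roll: [0, 0, 0, 0, 0, 0, 0, 0]
  fingers: [0, 0, 0, 0, 0, 0, 0, 0]

```text
time_s: 37.5
position: [590.6, -130.9, 113.0]
tool_rot: [1.34, 1.115, -1.341]
wrist_force: [-2.0, -3.8, 3.8]
grip_width: 0.4
```

```bash
python3 -c "
from h import *
i,d=grab('scene','scene27');st();print(casef())
cv2.imwrite('pics/z27.png',cv2.convertScaleAbs(cv2.resize(i[120:270,170:370],(800,600),interpolation=cv2.INTER_CUBIC),alpha=1.6))
"
```

```text
{'time_s': 37.55, 'position': [590.587, -130.833, 112.998], 'tool_rot': [1.34, 1.116, -1.341], 'wrist_force': [-1.579, -4.087, 5.376], 'grip_width': -0.178, 'joint_positions': [-0.356, 0.423, -0.108, 1.038, -0.002, 1.396]}
(np.float64(-34.4), np.float64(0.4), np.float64(113.0))
```

View pics/z27.png

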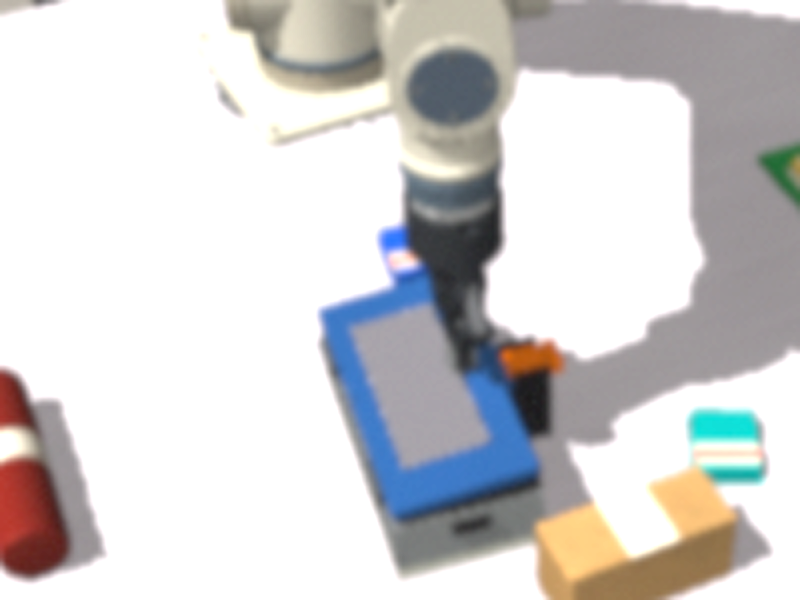

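Request:
move_arm:
  delta_pos:
    - [0, 0, -0.1]
    - [0, 0, -0.2]
    - [0, 0, -0.3]
    - [0, 0, -0.4]
    - [0, 0, -0.5]
    - [0, 0, -0.6]
    - [0, 0, -0.7]
    - [0, 0, -0.7]
  roll: [0, 0, 0, 0, 0, 0, 0, 0]
  fingers: [0, 0, 0, 0, 0, 0, 0, 0]

```text
time_s: 38.35
position: [591.0, -129.9, 106.6]
tool_rot: [1.342, 1.117, -1.339]
wrist_force: [-0.7, 1.3, 9.2]
grip_width: -0.4
```

Request:
move_arm:
  delta_pos:
    - [0, 0, -0.1]
    - [0, 0, -0.2]
    - [0, 0, -0.3]
    - [0, 0, -0.4]
    - [0, 0, -0.5]
    - [0, 0, -0.5]
    - [0, 0, -0.5]
    - [0, 0, -0.5]
  roll: [0, 0, 0, 0, 0, 0, 0, 0]
  fingers: [0, 0, 0, 0, 0, 0, 0, 0]

```text
time_s: 39.15
position: [591.1, -129.2, 101.9]
tool_rot: [1.343, 1.117, -1.337]
wrist_force: [-0.8, 4.8, 12.6]
grip_width: -0.1
```

Request:
move_arm:
  delta_pos:
    - [0, 0, -0.1]
    - [0, 0, -0.2]
    - [0, 0, -0.2]
    - [0, 0, -0.3]
    - [0, 0, -0.3]
    - [0, 0, -0.3]
    - [0, 0, -0.3]
    - [0, 0, -0.3]
  roll: [0, 0, 0, 0, 0, 0, 0, 0]
  fingers: [0, 0, 0, 0, 0, 0, 0, 0]

```text
time_s: 39.95
position: [591.2, -129.1, 101.0]
tool_rot: [1.343, 1.116, -1.336]
wrist_force: [-6.2, 7.3, 30.7]
grip_width: 0.0
```

```bash
python3 -c "
from h import *
i,d=grab('scene','scene28');st();print(casef())
cv2.imwrite('pics/z28.png',cv2.convertScaleAbs(cv2.resize(i[165:255,230:350],(800,600),interpolation=cv2.INTER_CUBIC),alpha=1.6))
"
```

```text
{'time_s': 40.0, 'position': [591.232, -129.113, 100.944], 'tool_rot': [1.343, 1.116, -1.336], 'wrist_force': [-5.912, 7.131, 30.278], 'grip_width': 0.145, 'joint_positions': [-0.355, 0.431, -0.128, 1.007, 0.002, 1.396]}
(np.float64(-36.2), np.float64(0.8), np.float64(100.9))
```

View pics/z28.png

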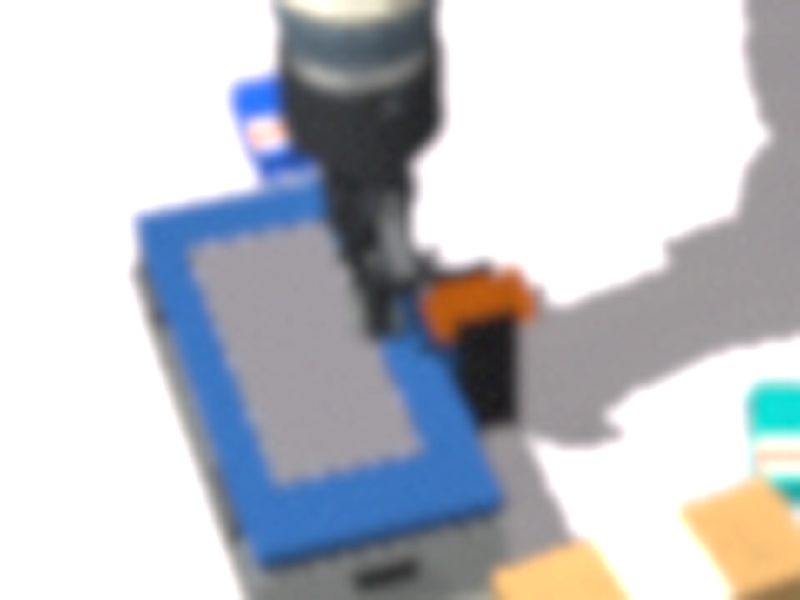

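Request:
move_arm:
  delta_pos:
    - [0, 0, 0.4]
    - [0, 0, 0.8]
    - [0, 0, 2]
    - [0, 0, 4]
    - [0, 0, 7]
    - [0, 0, 10]
    - [0, 0, 13]
    - [0, 0, 16]
  roll: [0, 0, 0, 0, 0, 0, 0, 0]
  fingers: [0, 0, 0, 0, 0, 0, 0, 0]

```text
time_s: 40.8
position: [589.9, -130.2, 258.8]
tool_rot: [1.341, 1.119, -1.341]
wrist_force: [1.1, -0.2, 0.7]
grip_width: -0.1
```

Request:
move_arm:
  delta_pos:
    - [0, 0, 0]
    - [-1, 4, 0]
    - [-3, 8, 0]
    - [-5, 12, 0]
    - [-7, 16, 0]
    - [-9, 20, 0]
    - [-11, 24, 0]
    - [-13, 28, 0]
  roll: [0, 0, 0, 0, 0, 0, 0, 0]
  fingers: [0, 0, 0, 0, 0, 0, 0, 0]

```text
time_s: 41.6
position: [458.9, 151.0, 257.1]
tool_rot: [1.341, 1.118, -1.342]
wrist_force: [0.8, 0.4, 0.4]
grip_width: 0.2
```

```bash
python3 -c "
from h import *
i,d=grab('top','top5'); st()
P=cloud('top',d).reshape(-1,3)
A=np.radians(-10.3); cy=np.array([np.cos(A),np.sin(A)]); cx=np.array([np.sin(A),-np.cos(A)])
X=P[:,:2]@cx-57.5; Y=P[:,:2]@cy-604; z=P[:,2]
m=(abs(Y)<110)&(abs(X)<52)&(z>60)&(z<110); print('lid z slope',np.polyfit(X[m],z[m],1),m.sum())
for a in (-50,-30,0,30,50):
    k=m&(abs(X-a)<6); print(a,np.median(z[k]).round(1))
o=cv2.inRange(cv2.cvtColor(i,cv2.COLOR_BGR2HSV),(5,180,120),(14,255,255)).ravel()>0
q=o&(X>-130)&(X<-30)&(abs(Y)<60); print('bolt X',X[q].min(),X[q].max(),X[q].mean())
j=np.load('pics/top0.npy');P0=cloud('top',j).reshape(-1,3);X0=P0[:,:2]@cx-57.5;Y0=P0[:,:2]@cy-604
o=cv2.inRange(cv2.cvtColor(cv2.imread('pics/top0.png'),cv2.COLOR_BGR2HSV),(5,180,120),(14,255,255)).ravel()>0
q=o&(X0>-130)&(X0<-30)&(abs(Y0)<60); print('bolt X at start',X0[q].min(),X0[q].max(),X0[q].mean())
k,e=grab('scene','scene29')
cv2.imwrite('pics/z29.png',np.hstack([cv2.convertScaleAbs(cv2.resize(q,(400,400),interpolation=cv2.INTER_CUBIC),alpha=1.6) for q in (i[130:250,310:430],k[150:270,220:340])]))
"
```

```text
{'time_s': 41.65, 'position': [455.874, 155.357, 257.436], 'tool_rot': [1.34, 1.123, -1.339], 'wrist_force': [-3.136, 2.293, -0.37], 'grip_width': -0.019, 'joint_positions': [0.153, 0.142, -0.126, 1.304, 0.003, 1.901]}
lid z slope [-8.34164947e-04  7.95900000e+01] 2892
-50 78.9
-30 79.7
0 79.8
30 79.7
50 78.6
bolt X -108.58415286747129 -68.02985618005587 -84.94839149462447
bolt X at start -109.4893088636486 -67.95183577806525 -86.09815949857594
```

View pics/z29.png

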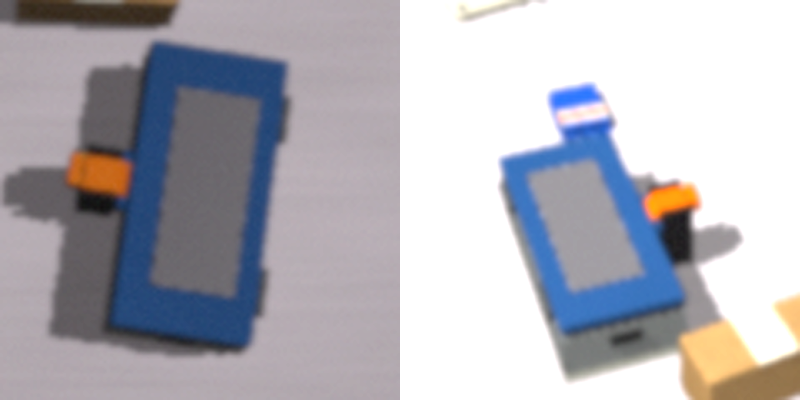

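```bash
python3 -c "
from h import *
i=cv2.imread('pics/scene29.png'); a=cv2.imread('pics/scene0.png')
d=cv2.absdiff(i,a).max(2)
for nm,(u,v) in dict(jar=(428,168),salami=(173,238),carton=(329,257)).items(): print(nm,(d[v-14:v+14,u-14:u+14]>40).mean())
cv2.imwrite('pics/z30.png',i)"
```

```text
jar 0.10586734693877552
salami 0.0
carton 0.0
```

View pics/z30.png

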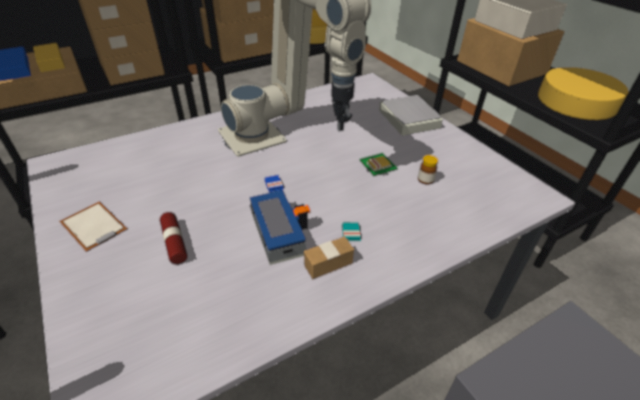

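Request:
move_arm:
  delta_pos:
    - [0, 0, 0]
    - [0, 0, 0]
    - [0, 0, 0]
    - [0, 0, 0]
    - [0, 0, 0]
    - [0, 0, 0]
    - [0, 0, 0]
    - [0, 0, 0]
  roll: [0, 0, 0, 0, 0, 0, 0, 0]
  fingers: [0, 0, 0, 0, 0, 0, 0, 0]

```text
time_s: 42.5
position: [460.2, 149.6, 257.3]
tool_rot: [1.341, 1.118, -1.341]
wrist_force: [0.1, -0.0, 0.7]
grip_width: 0.1
```

```bash
python3 -c "
from h import *
print(arm.job_done())"
```

```text
the job is handed in; nothing more can be done
None
```

I found five cheese packs and dealt them near, far, near, far, flat in piles of two. I laid the fifth flat in the green pan, then swung the lid over, pressed it down until it latched, and handed in at about 42 s.

**Last checks**
- **Bays:** before shutting the lid, the pile tops in both bays measured about 44 mm above the bench, which matches two packs each.
- **Pan:** the top of the pack there measured 18 mm against 19 mm expected.
- **Lid:** I pressed until the wrist force reached 31 N and the lid stopped moving. After letting go it stayed flat: slope about 0, where an unlatched lid would spring back to 0.08. The bolt was back at its starting place within about 1 mm.
- **Bystanders:** the salami and carton pictures are unchanged. The jar picture differs by 10% of its pixels, which I put down to the arm's shadow. I compared pictures only and did not re-measure their positions.

**Mishaps and disagreements**
- The first grasp was about 12 mm off along the pack, because a move fell short. I re-gripped it before lifting.
- The fingertips pressed the bench lightly at the grasps, up to 14 N.
- The two cameras disagreed by about 4 mm in x.

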